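# Turn a bent bar over into a notched stand

## Task

The bent brass bar lies on its back on the bench with its legs in the air. Turn it upside down and stand it fully home in the notched steel stand, the long leg's end resting in the low notch and the short leg's end in the high notch, so that its back is level on top; half-way through, lay it down on its side on the bench and let go of it, then take it afresh another way. Leave it standing there by itself, centred in the notches, and do not disturb the other things on the bench.

Things in the scene. Friction and masses are not known exactly. Their poses are not given: they have to be found in the camera images.
- bracket_center (a point): Loose bent brass bar, 0.15 to 0.3 kg: a U of flat bar 32 mm wide, 10 thick, two parallel legs square to a straight back. Axes: y along the back (130 long overall), x across the 32 mm width, z from the back to the free ends. Starts on its back, z up, at varied yaw. This point is midway between the legs, 45 mm from the back's outer face (so 45 above the bench at the start).
- bracket_long_end (a point): Middle of the end face of the bar's long leg, whose centre line is at y = +60 mm of the bar and whose end is 90 mm from the back's outer face. Axes as the bar's.
- bracket_short_end (a point): Middle of the end face of the bar's short leg, whose centre line is at y = -60 mm of the bar and whose end is 62 mm from the back's outer face. Axes as the bar's.
- stand_low_notch (a point): Middle of the floor of the low notch, 18 mm above the bench, of the dark steel stand, which is fixed (base plate 64 x 190 x 8 mm, 190 along y). Axes: z up, y from the high notch to the low, 120 mm apart, each 60 from the base's centre. A notch is a groove along x in a block 44 long in x, 42 in y; open at top and both x ends; 13 wide at the floor, about 26 at the mouth, 17 deep.
- stand_high_notch (a point): Middle of the floor of the stand's high notch, 46 mm above the bench (its mouth 63 above); same shape and axes as the low notch.
- copper_tin: Bystander (sizes in mm): round white lidded tin, 60 mm across, 30 high; origin at the centre of its underside. To be left where it is.
- masking_tape: Bystander (sizes in mm): roll of masking tape lying flat, 64 mm across, 18 high; origin at the centre of its underside. To be left where it is.
- pale_carton: Bystander (sizes in mm): pale blue box 62 x 48 x 40 high; origin at the centre of its underside. To be left where it is.
- cork_jar: Bystander (sizes in mm): glass jar with a cork, 60 mm across, 84 high; origin at the centre of its underside. To be left where it is.
- digital_calliper: Bystander (sizes in mm): calliper lying flat, 64 x 190 (along its y) x 10 high; origin at the centre of its underside. To be left where it is.
- note_pad: Bystander (sizes in mm): note pad 148 (along its x) x 105 x 9 high; origin at the centre of its underside. To be left where it is.
- ball_vice: Fixed ball vice on a round pad, an obstacle: within 95 mm of this origin, up to 0.17 m above the bench. Mind two more fixed things: the wall at x = 0.90 of the world frame, and the desk lamp on the bench's front edge, whose thin lower arm leans from x, y, z = (0.30, 0.08, 0.08) to (0.25, -0.06, 0.37) m, its upper arm going off above to the right.
- motor_control: Fixed control box, an obstacle: within 80 mm ahead and behind and 90 mm to each side of this origin, up to 0.12 m above the bench. A flat tray of files, 150 x 80 mm and 3 high, also fixed, lies with its middle 0.115 m nearer the robot and 0.095 m further right than this origin, its length turned 64 degrees anticlockwise from the world y axis.

How it is judged:
By the outcome, as a careful person would: the job done as asked, in the order asked, and still so for the second after the job is handed in, with the robot touching nothing.
It also fails if it takes over 72 s, if anything falls off the work surface, if the arm or the gripper's body presses on something with over 40 N, if the wrist force passes 120 N, or if a joint passes its speed limit or range.

## Robot

A 6-joint arm with a two-finger parallel gripper is mounted at the origin on a cart in front of the work surface, level with it; the furniture and walls round the work are solid. World frame = base frame: x ahead of the robot, y to its left, z up, the work surface at z = 0. Lengths are in m, angles in rad, forces in N, time in s.
With the tool pointing down it reaches from about 0.4 to 0.925 m from the base axis. Payload 3.4 kg.
Tool frame: the origin (TCP) lies midway between the tips of the shut fingers; the grasp point (between the pads) lies 19 mm behind it; z points along the fingers, y is the line along which they close (so a half turn about z gives the same grasp; the last joint's range is limited). The gripper opens to 85 mm and grips with 20 to 120 N. Pads are 22 mm wide; open, the fingers measure 114 mm over their backs; the gripper's body (76 mm by 85 mm) begins 54 mm behind the grasp point. The pads swing forward as they close: fully open they stand 13 mm farther back than shut.
Start: joints at [1.238, 0.307, 1.506, -0, 1.328, -0.073], TCP at [0.147, 0.556, 0.205] pointing down, gripper open.
Joint ranges: [-3.12, 3.12], [-1.05, 2.28], [0.14, 2.33], [-1.42, 4.57], [0.1, 2.73], [-2.68, 2.68]. Speed limits (rad/s): [2.57, 2.57, 3.14, 3.14, 3.14, 3.14].

## Interface

Orientations are given as a rotation vector (axis times angle).
In Python, from station import env gives the robot as it stands.
- The arm moves only by the tool play_rows, never from a script. Its argument "moves" is a list of rows, each an object with "travel": the shift along the tool's x, y, z in mm, a list of three; "angular": the turn, a rotation vector about the tool's x, y, z in rad, a list of three; "hand": the gripper command: -1 is fully open, 1 is shut, values between are in proportion. In form: [{"travel": [dx, dy, dz], "angular": [wx, wy, wz], "hand": hand}, ...]. A call has 1 to 5 rows; each row is the pose to reach, as a shift and turn from the pose commanded when the call began, along the tool's axes at that moment; what a row does not reach only later rows make up. A row lasts 1/8 s, in which the tool goes at most 62.5 mm and 10.7 degrees, less where a joint would pass 70% of its speed; a pose out of reach is approached as far as the arm can. A call with a gripper value outside its range is refused whole. The fingers move at their own pace and stop on an object; the grip force is fixed at half the most. Time passes only in rows, so rows that repeat a pose let the fingers close. It gives the time, the measured TCP pose, the force, the opening and the grip force at its end, in the units of the state.
- env.get_obs(): the state, without advancing time (a new reading comes with each control period).
- env.snapshot(name): name is "scene" or "top" or "wrist"; returns (picture, depth): 384x512x3 uint8, red, green, blue; 384x512 float32, m along the optical axis (not along the pixel's ray), 0 where there is no reading.
- env.calibration(name): a dict with "mtx" (3x3 intrinsics, pixels), "k1" (the pictures are not rectified: a ray, as slopes to the right and down, at radius r is drawn at 1 + k1 r^2 times it, then the intrinsics apply), "position" and "orientation" of the camera in the world. Camera axes: x right, y up, looking along -z (the intrinsics and any distortion apply to the point x, -y, -z); pixel columns grow to the right and rows downward; lengths in m; the calibration is good to about 2 mm. A picture is of the moment at which its call begins: read the wrist's pose just before it. calibration takes no time and is no camera call; for the wrist camera it gives the pose at the moment of the call.
- env.job_done(): hands the job in; it is judged then, once.
Trained networks look in the newest picture that a camera, given by its name, has taken for a name from the list of things; names that differ only in an ending like _2 or _b are one class to them, and where a whole thing is asked for, a point or a joint stands for the part that bears it (a point fixed in the world has none). Each returns a list of dicts, best first, with "conf" (0 to 1); they miss things now and then, are a little off and sometimes report something else, mostly with a low value. They report only what shows in the picture. A call takes as long as a camera call.
- env.boxes_of(camera, label): "bbox" ([left, top, right, bottom] in pixels, round what is visible of it).
- env.cut_out(camera, label): "pixels" (384x512 bool, what is visible of it) and "bbox" ([left, top, right, bottom] in pixels, round what is visible of it).
- env.mark_of(camera, label): "pixel" ([row, column] in pixels: a listed point, or the origin of a listed thing).
The state is a dict: "time_s": time; "q": joint angles; "joint_vel": joint speeds; "effort": joint torques, N m; "position": TCP position; "ee_rot": TCP orientation; "ft_force": force on the tool from outside, world axes, zero at the start; "ft_torque": the same for the moment, N m; "width": finger opening in m; "finger_force": force on a finger pad.
Only numpy, scipy, OpenCV 4.12 (cv2) and the standard library are available. Lean on these libraries where they do the work, as an engineer would, in place of code of your own. Each camera call takes 0.05 s, during which the arm holds its last target. There are 200 camera calls.

## Working session

There is one attempt and no reset: what is moved stays moved. The work goes in short steps, Python scripts to look and compute and a tool call to move; the robot and the scene stay as the last step left them, time stands still between calls to the robot, and variables do not carry over. Pictures are saved under pics/ and viewed, at most 12 in all, crops included, and the job is handed in when it is done.

Besides the shell and the picture viewer there is one more tool, called after ">>>" as name(argument=value, ...), one argument or row to a line, values as JSON. play_rows: Moves the arm, as the interface text tells. Its arguments: {"type":"object","properties":{"moves":{"type":"array"}},"required":["moves"]}

```bash
ls; mkdir -p pics; cat > h.py <<'E'
import numpy as np, cv2
from scipy.spatial.transform import Rotation as R
from station import env
def cal(n):
    c=env.calibration(n); o=np.array(c["orientation"],float)
    M=o if o.shape==(3,3) else (R.from_rotvec(o).as_matrix() if o.size==3 else R.from_quat(o).as_matrix())
    return np.array(c["mtx"]),c["k1"],np.array(c["position"]),M
def proj(n,P,c=None):
    K,k,p,M=c or cal(n); q=(np.atleast_2d(P)-p)@M
    s=np.c_[q[:,0],-q[:,1]]/-q[:,2:3]; s=s*(1+k*(s**2).sum(1,keepdims=True))
    return s@K[:2,:2].T+K[:2,2]
def rays(n,uv,c=None):
    K,k,p,M=c or cal(n); d=(np.atleast_2d(uv)-K[:2,2])@np.linalg.inv(K[:2,:2]).T
    s=d.copy()
    for _ in range(20): s=d/(1+k*(s**2).sum(1,keepdims=True))
    return p,np.c_[s[:,0],-s[:,1],-np.ones(len(s))]@M.T
def at_z(n,uv,z,c=None):
    p,d=rays(n,uv,c); return p+d*((z-p[2])/d[:,2:3])
def deproj(n,uv,dep,c=None):
    p,d=rays(n,uv,c); return p+d*np.asarray(dep).reshape(-1,1)
E
python3 - <<'E'
from h import *
o=env.get_obs(); print({k:np.round(v,3) for k,v in o.items()})
print(env.calibration("top"))
ims=[]
for n in("scene","top"):
    im,d=env.snapshot(n); cv2.imwrite(f"pics/{n}0.png",im[:,:,::-1]); np.save(f"{n}d.npy",d); print(n,cal(n)[2],cal(n)[3].round(2).tolist())
    for l in["bracket_center","bracket_long_end","bracket_short_end","stand_low_notch","stand_high_notch"]:
        for r in env.mark_of(n,l)[:2]:
            rc=r["pixel"]; dd=d[int(rc[0]),int(rc[1])]; uv=[rc[1],rc[0]]
            z={"bracket_center":.045,"bracket_long_end":.09,"bracket_short_end":.062,"stand_low_notch":.018,"stand_high_notch":.046}[l]
            print(l,np.round(rc,1),round(r["conf"],2),at_z(n,uv,z).round(4),deproj(n,uv,dd).round(4))
for l in "copper_tin masking_tape pale_carton cork_jar digital_calliper note_pad ball_vice motor_control".split():
    for r in env.mark_of("top",l)[:1]: print(l,np.round(r["pixel"]),round(r["conf"],2),at_z("top",r["pixel"][::-1],0).round(3))
E
```

```text
pics
{'time_s': np.float64(0.0), 'q': array([ 1.239,  0.308,  1.508, -0.   ,  1.328, -0.074]), 'joint_vel': array([ 0.001, -0.001, -0.001, -0.   , -0.002,  0.001]), 'effort': array([ 1.0000e-03, -4.5756e+01, -2.5192e+01,  0.0000e+00,  1.3000e-02,
       -0.0000e+00]), 'position': array([0.147, 0.555, 0.204]), 'ee_rot': array([-4.050e-01, -3.115e+00,  3.000e-03]), 'ft_force': array([ 0.157,  0.045, -0.011]), 'ft_torque': array([-0.036,  0.061,  0.017]), 'finger_force': np.float64(0.0), 'width': np.float64(0.085)}
{'mtx': array([[456.88855564,   0.        , 265.72733953],
       [  0.        , 456.88855564, 194.43592769],
       [  0.        ,   0.        ,   1.        ]]), 'k1': -0.15075376776559934, 'position': array([0.42184453, 0.17159543, 1.2768917 ]), 'orientation': array([ 0.08632384, -0.10200074, -1.54162459])}
scene [-0.0391584   1.13421125  0.68036844] [[-0.85, 0.25, -0.46], [-0.52, -0.4, 0.75], [0.0, 0.88, 0.47]]
bracket_center [229.4 214.3] 0.57 [[0.5356 0.3641 0.045 ]] [[0.5746 0.3119 0.0019]]
bracket_short_end [233.7 197.8] 0.94 [[0.5453 0.4244 0.062 ]] [[0.5459 0.4237 0.
[... 637 characters left out ...]
short_end [202.2 170.2] 0.58 [[0.5408 0.4172 0.062 ]] [[0.5409 0.4173 0.0614]]
stand_low_notch [226.6 308.2] 0.86 [[0.4881 0.0414 0.018 ]] [[0.4882 0.0412 0.0164]]
stand_high_notch [190.2 329.7] 0.83 [[ 0.5874 -0.013   0.046 ]] [[ 0.587  -0.0126  0.0486]]
stand_high_notch [266.3 211.1] 0.5 [[0.3732 0.3022 0.046 ]] [[0.3715 0.3069 0.0021]]
copper_tin [256. 252.] 0.71 [[0.402 0.193 0.   ]]
masking_tape [226. 259.] 0.65 [[0.488 0.176 0.   ]]
pale_carton [153. 302.] 0.93 [[0.698 0.062 0.   ]]
cork_jar [159. 353.] 0.98 [[ 0.687 -0.086  0.   ]]
digital_calliper [266. 211.] 0.64 [[0.372 0.307 0.   ]]
note_pad [185. 129.] 0.78 [[0.592 0.552 0.   ]]
motor_control [215. 206.] 0.6 [[0.513 0.326 0.   ]]
```

View pics/top0.png

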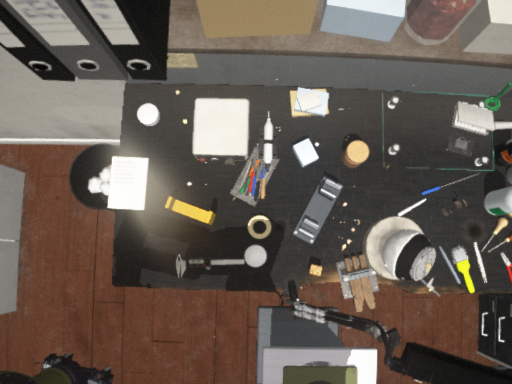

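View pics/scene0.png

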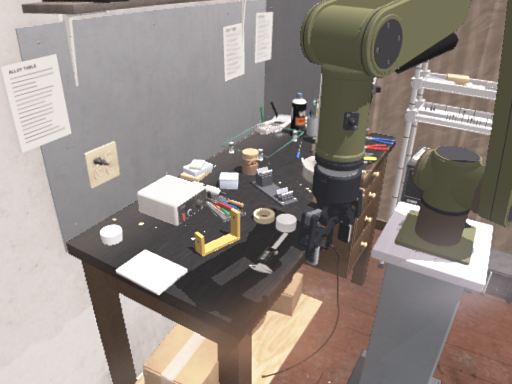

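```bash
cat >> h.py <<'E'
from scipy.optimize import least_squares
def sdbox(P,c,h):
    q=np.abs(P-np.array(c))-np.array(h); return np.linalg.norm(np.maximum(q,0),axis=1)+np.minimum(q.max(1),0)
def sd_bar(P): # bar frame, origin at back's outer face centre
    return np.min([sdbox(P,(0,0,.005),(.016,.065,.005)),sdbox(P,(0,.06,.045),(.016,.005,.045)),sdbox(P,(0,-.06,.031),(.016,.005,.031))],0)
def sd_stand(P):
    L=[sdbox(P,(0,0,.004),(.032,.095,.004))]
    for y0,f in((.06,.018),(-.06,.046)):
        b=sdbox(P,(0,y0,(f+.017)/2),(.022,.021,(f+.017)/2))
        w=.0065+np.clip((P[:,2]-f)/.017,0,2)*.0065
        g=np.maximum((np.abs(P[:,1]-y0)-w)*.93, f-P[:,2])  # groove sdf
        L.append(np.maximum(b,-g))
    return np.min(L,0)
def fit(P,sd,x0,free_z=False,loss=.003):
    def f(p):
        c,s=np.cos(p[2]),np.sin(p[2]); Q=P-np.array([p[0],p[1],p[3] if free_z else 0])
        return sd(np.c_[c*Q[:,0]+s*Q[:,1],-s*Q[:,0]+c*Q[:,1],Q[:,2]])
    r=least_squares(f,x0+([0.] if free_z else []),loss="soft_l1",f_scale=loss)
    return r.x,np.median(np.abs(f(r.x))),len(P)
def cloud(n,im,d,c=None):
    v,u=np.mgrid[:384,:512]; m=d>0
    P=deproj(n,np.c_[u[m],v[m]],d[m],c); return P,im[m]
def yellow(C):
    h=cv2.cvtColor(C[None],cv2.COLOR_RGB2HSV)[0]; return (h[:,0]>15)&(h[:,0]<32)&(h[:,1]>110)&(h[:,2]>60)
E
python3 - <<'E'
from h import *
out=[]
for n in("top","scene"):
    im=cv2.imread(f"pics/{n}0.png")[:,:,::-1].copy(); d=np.load(f"{n}d.npy"); P,C=cloud(n,im,d)
    near=np.hypot(P[:,0]-.52,P[:,1]-.37)<.11
    B=P[near&yellow(C)&(P[:,2]>.004)&(P[:,2]<.1)]
    flat=P[near&~yellow(C)]; print(n,"bench z",np.median(flat[:,2]).round(4))
    S=P[(np.hypot(P[:,0]-.538,P[:,1]-.014)<.11)&(P[:,2]>.004)&(P[:,2]<.08)]
    for fz in(0,1):
        p=fit(B,sd_bar,[.52,.367,np.arctan2(.35,-.94)+np.pi],fz); print("bar",p)
        p2=fit(S,sd_stand,[.538,.014,np.arctan2(.099*.88,.054*.88)],fz,.002); print("stand",p2)
    out.append((B,S))
B=np.vstack([o[0] for o in out]);S=np.vstack([o[1] for o in out])
print("both",fit(B,sd_bar,[.52,.367,np.arctan2(.35,-.94)+np.pi]),fit(S,sd_stand,[.538,.014,np.arctan2(.099*.88,.054*.88)]))
E
```

```text
top bench z 0.0004
bar (array([0.52293314, 0.36649731, 5.95226536]), np.float64(0.001811669795240398), 551)
stand (array([0.53861712, 0.01537755, 1.11362568]), np.float64(0.001695272995389869), 1780)
bar (array([0.52340954, 0.36664853, 5.95676815, 0.01096103]), np.float64(0.0018991050761532277), 551)
stand (array([5.38692286e-01, 1.52395599e-02, 1.10997513e+00, 1.03117848e-03]), np.float64(0.0016411364068479534), 1780)
scene bench z -0.0002
bar (array([0.52174576, 0.36817419, 5.95042791]), np.float64(0.0008955342755204935), 462)
stand (array([0.53769395, 0.01577709, 1.09425508]), np.float64(0.001259448605114507), 765)
bar (array([0.52156185, 0.36827251, 5.95066619, 0.00976545]), np.float64(0.0010533342442183616), 462)
stand (array([5.37793524e-01, 1.56149141e-02, 1.09537335e+00, 7.01735717e-04]), np.float64(0.0012378468919984256), 765)
both (array([0.5218034 , 0.36791395, 5.95157849]), np.float64(0.0013424502545707016), 1013) (array([0.53818374, 0.0155765 , 1.10113192]), np.float64(0.001527658502510125), 2545)
```

>>> play_rows(
  moves=[
    {"travel": [0, 0, -60], "angular": [0.15, 0.1, 0], "hand": -1},
    {"travel": [0, 0, -120], "angular": [0.3, 0.2, 0.1], "hand": -1},
    {"travel": [0, 0, -150], "angular": [0.45, 0.3, 0.1], "hand": -1},
    {"travel": [0, 0, -150], "angular": [0.45, 0.3, 0.1], "hand": -1},
    {"travel": [0, 0, -150], "angular": [0.45, 0.3, 0.1], "hand": -1},
  ],
)

```text
time_s: 1.62
position: [0.1484, 0.5565, 0.3534]
ee_rot: [-0.493, -2.684, 0.572]
ft_force: [-0.1, -0.1, -0.9]
width: 0.0855
finger_force: 0.0
```

```bash
python3 - <<'E'
from h import *
out=[]
for n in("top","scene"):
    im=cv2.imread(f"pics/{n}0.png")[:,:,::-1].copy(); d=np.load(f"{n}d.npy"); P,C=cloud(n,im,d)
    near=np.hypot(P[:,0]-.52,P[:,1]-.37)<.11
    B=P[near&yellow(C)&(P[:,2]>.004)&(P[:,2]<.1)]; out.append(B)
    print(n,fit(B,sd_bar,[.52,.367,2.8]),fit(B,sd_bar,[.52,.367,2.8],1))
print(fit(np.vstack(out),sd_bar,[.52,.367,2.8]))
o=env.get_obs(); print([np.round(o[k],4).tolist() for k in("q","position","ee_rot")])
for l in "motor_control ball_vice".split():
    env.snapshot("top") if l=="motor_control" else 0
    print(l,[(np.round(r["bbox"]),round(r["conf"],2)) for r in env.boxes_of("top",l)])
im=cv2.imread("pics/top0.png"); cv2.imwrite("pics/topc.png",cv2.resize(im[90:290,110:450],None,fx=2.3,fy=2.3,interpolation=cv2.INTER_CUBIC))
E
```

```text
top (array([0.52277601, 0.36652808, 2.81756119]), np.float64(0.00133640504627742), 551) (array([5.21793474e-01, 3.66914403e-01, 2.84019581e+00, 9.45754722e-04]), np.float64(0.0013669122497896764), 551)
scene (array([0.5217777 , 0.36808533, 2.81089613]), np.float64(0.0007342482475405756), 462) (array([5.21816013e-01, 3.68071687e-01, 2.81121295e+00, 6.20576223e-04]), np.float64(0.0007086329124818026), 462)
(array([0.5218505 , 0.36782535, 2.81179806]), np.float64(0.0010288595305785776), 1013)
[[1.0908, 0.5227, 0.928, 0.2577, 2.1781, -0.0222], [0.1484, 0.5565, 0.3534], [-0.4925, -2.6842, 0.5716]]
motor_control [(array([174., 259., 242., 278.]), 0.41)]
ball_vice [(array([242., 244., 265., 268.]), 0.58)]
```

>>> play_rows(
  moves=[
    {"travel": [0, 0, -20], "angular": [-0.15, 0.15, 0], "hand": -1},
    {"travel": [-50, 50, -20], "angular": [-0.3, 0.3, 0.0], "hand": -1},
    {"travel": [-100, 100, -20], "angular": [-0.4, 0.5, 0.0], "hand": -1},
    {"travel": [-100, 100, -20], "angular": [-0.4, 0.5, 0.0], "hand": -1},
    {"travel": [-100, 100, -20], "angular": [-0.4, 0.5, 0.0], "hand": -1},
  ],
)

```text
time_s: 2.4
position: [0.2695, 0.6063, 0.3]
ee_rot: [-0.644, -2.302, -0.094]
ft_force: [0.5, 0.2, 0.1]
width: 0.0855
finger_force: 0.0
```

View pics/topc.png

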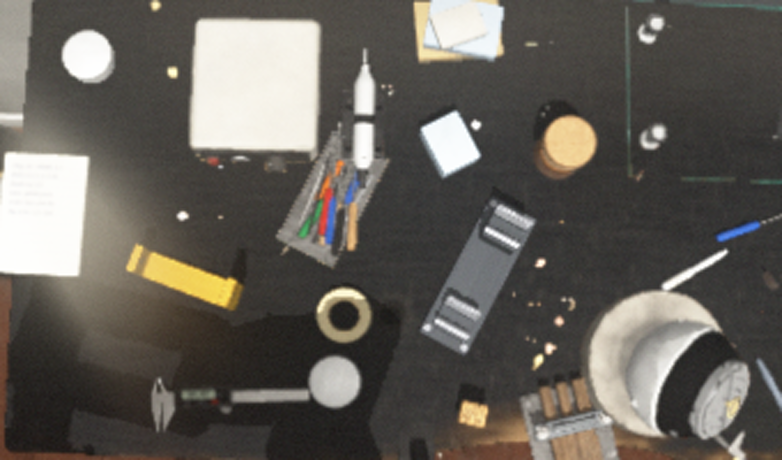

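```bash
cat > kin.py <<'E'
from h import *
def chain(q,p):
    # p: base z, a1, lat, L1, a2(elbow offset), L2, L3
    Z=lambda a:R.from_euler('z',a); Y=lambda a:R.from_euler('y',a)
    T=np.array([0,0,p[0]]); A=Z(q[0]); T=T+A.apply([p[1],p[2],0]); pts=[T]
    A=A*Y(q[1]); T=T+A.apply([0,0,p[3]]); pts.append(T)
    A=A*Y(q[2]); T=T+A.apply([p[4],0,p[5]]); pts.append(T)
    A=A*Z(q[3])*Y(q[4]); T=T+A.apply([0,p[7],p[6]]); pts.append(T)
    return T,A*Z(q[5]+np.pi/2),pts
E
python3 - <<'E'
from kin import *
o=env.get_obs()
D=[([1.2385,.3075,1.5075,0,1.328,-.0735],[.147,.5555,.2045],[-.405,-3.115,.003]),([1.0908, 0.5227, 0.928, 0.2577, 2.1781, -0.0222], [0.1484, 0.5565, 0.3534], [-0.4925, -2.6842, 0.5716]),(o["q"],o["position"],o["ee_rot"])]
print(np.round(o["q"],4).tolist(),o["position"])
for q,x,r in D: print((chain(q,[0]*8)[1].inv()*R.from_rotvec(r)).magnitude())
f=lambda p:np.concatenate([chain(q,p)[0]-x for q,x,r in D])
for m in (0,1):
    g=lambda p:f(np.r_[p[:2],0,p[2:6],p[6]] if m else np.r_[p[:7],0])
    s=least_squares(lambda p:np.r_[g(p),1e-3*(p-[.3,0,0,.4,0,.4,.2])],[.3,0,0,.4,0,.4,.2] if not m else [.3,0,.4,0,.4,.2,0]); print(m,s.x.round(4),np.abs(g(s.x)).max())
E
```

```text
[0.7125, 0.5313, 1.1633, 0.6704, 1.8002, -0.2757] [0.2695404  0.60632833 0.30003715]
0.0005803224551403101
0.00011045040888060896
2.7516017324228304e-16
0 [0.1924 0.0008 0.0422 0.6461 0.1092 0.416  0.3973] 8.548645372796759e-05
1 [ 0.1492 -0.0103  0.7     0.1122  0.4073  0.4133  0.0384] 0.013384434704888704
```

```bash
cat >> kin.py <<'E'
PK=np.array([.1924,.0008,.0422,.6461,.1092,.416,.3973,0])
LO=np.array([-3.12,-1.05,.14,-1.42,.1,-2.68]); HI=np.array([3.12,2.28,2.33,4.57,2.73,2.68])
def ik(T,Rm,seeds):
    best=None
    for s in seeds:
        r=least_squares(lambda q:np.r_[(chain(q,PK)[0]-T)*5,(chain(q,PK)[1].inv()*Rm).as_rotvec()],np.clip(s,LO+.01,HI-.01),bounds=(LO,HI),max_nfev=80)
        if best is None or r.cost<best.cost: best=r
        if best.cost<1e-7: break
    return best.x,best.cost
SEEDS=[[.6,.5,1.2,a,1.6,b] for a in(0,1.5,3,-1,4.2) for b in(0,1.5,-1.5)]
def frame(y,t): # tool rotation from closing axis y and pointing t
    return R.from_matrix(np.c_[np.cross(y,t),y,t])
def barpose(kind,x,y,a):
    # returns (origin, rotation) ; origin = back outer face centre
    if kind=="up": return np.array([x,y,0]),R.from_euler('z',a)
    if kind=="side": # +x down, z_bar horizontal along yaw a; (x,y) is of back centre
        z=np.array([np.cos(a),np.sin(a),0]); X=np.array([0,0,-1.]); return np.array([x,y,.016]),R.from_matrix(np.c_[X,np.cross(z,X),z])
    if kind=="final": # a= stand yaw
        yy=np.array([-np.sin(a),np.cos(a),0]); z=np.array([0,0,-1.]); return np.array([x,y,.108]),R.from_matrix(np.c_[np.cross(yy,z),yy,z])
def tool(bp,g,t,flip,back=0,lead=.019): # TCP pose; g grasp pt bar frame; t tool dir bar frame
    o,B=bp; t=np.array(t)/np.linalg.norm(t); y=np.array([0,-1. if flip else 1,0])
    return o+B.apply(np.array(g)+t*(lead-back)), B*frame(y,t)
G1=((-.008,.06,.062),(1,0,-1)); G2=((-.008,.06,.044),(1,0,1))
E
python3 - <<'E'
from kin import *
S=barpose("up",.5219,.3678,2.812); F=barpose("final",.5382,.0156,1.101)
def show(n,bp,G,fl):
    T,Rm=tool(bp,*G,fl); q,c=ik(T,Rm,SEEDS); print(n,fl,"ok" if c<1e-6 else "BAD %.2g"%c,q.round(2),"margin",np.minimum(q-LO,HI-q).min().round(2))
for fl in(0,1): show("S1",S,G1,fl)
for fl in(0,1): show("final",F,G2,fl)
for a in np.arange(0,360,30):
    for fl in(0,1):
        z=np.array([np.cos(np.radians(a)),np.sin(np.radians(a))]); c=np.array([.50,.37])-z*.04
        M=barpose("side",*c,np.radians(a)); show(f"mid{a} G1",M,G1,fl); show(f"mid{a} G2",M,G2,fl)
E
```

```text
S1 0 ok [0.23 0.84 1.23 0.39 1.76 2.06] margin 0.62
S1 1 ok [ 0.23  0.84  1.23  0.39  1.76 -1.08] margin 0.97
final 0 ok [ 0.38  0.71  1.55 -0.49  1.53 -2.1 ] margin 0.58
final 1 ok [ 0.38  0.71  1.55 -0.49  1.53  1.04] margin 0.78
mid0 G1 0 ok [ 0.45  1.    0.92  0.34  1.93 -1.12] margin 0.78
mid0 G2 0 BAD 0.00066 [0.98 0.65 2.04 4.57 0.63 0.96] margin 0.0
mid0 G1 1 ok [0.45 1.   0.92 0.34 1.93 2.02] margin 0.66
mid0 G2 1 BAD 0.00066 [ 0.98  0.65  2.04  4.57  0.63 -2.18] margin 0.0
mid30 G1 0 ok [ 0.62  1.03  0.86  0.08  2.04 -1.47] margin 0.69
mid30 G2 0 ok [0.76 0.61 2.26 3.48 0.53 1.45] margin 0.07
mid30 G1 1 ok [0.62 1.03 0.86 0.08 2.04 1.67] margin 0.69
mid30 G2 1 ok [ 0.76  0.61  2.26  3.48  0.53 -1.69] margin 0.07
mid60 G1 0 ok [ 0.78  0.98  0.99 -0.2   1.94 -1.83] margin 0.79
mid60 G2 0 ok [0.38 0.61 2.31 2.29 0.62 1.81] margin 0.02
mid60 G1 1 ok [ 0.78  0.98  0.99 -0.2   1.94  1.31] margin 0.79
mid60 G2 1 ok [ 0.38  0.61  2.31  2.29  0.62 -1.33] margin 0.02
mid90 G1 0 ok [ 0.93  0.88  1.25 -0.44  1.67 -2.11] margin 0.57
mid90 G2 0 ok [0.14 0.63 2.09 1.3  0.81 2.16] margin 0
[... 1468 characters left out ...]
n 0.5
mid270 G2 0 ok [ 0.8   0.94  1.1  -0.52  1.71  0.89] margin 0.9
mid270 G1 1 ok [0.07 0.68 1.83 1.08 0.93 2.39] margin 0.29
mid270 G2 1 ok [ 0.8   0.94  1.1  -0.52  1.71 -2.25] margin 0.43
mid300 G1 0 ok [ 0.15  0.8   1.47  0.75  1.31 -0.74] margin 0.86
mid300 G2 0 ok [ 0.93  0.84  1.36 -0.72  1.38  0.71] margin 0.7
mid300 G1 1 ok [0.15 0.8  1.47 0.75 1.31 2.4 ] margin 0.28
mid300 G2 1 ok [ 0.93  0.84  1.36 -0.72  1.38 -2.43] margin 0.25
mid330 G1 0 ok [ 0.29  0.92  1.15  0.54  1.66 -0.87] margin 1.01
mid330 G2 0 ok [ 1.    0.73  1.68 -1.    0.99  0.65] margin 0.42
mid330 G1 1 ok [0.29 0.92 1.15 0.54 1.66 2.27] margin 0.41
mid330 G2 1 ok [ 1.    0.73  1.68 -1.    0.99 -2.49] margin 0.19
```

```bash
cat > plan.py <<'E'
from kin import *
import sys
S=barpose("up",.5219,.3678,2.812); F=barpose("final",.5382,.0156,1.101)
MID=(.545,.352,np.radians(118)); M=barpose("side",*MID)
E
python3 - <<'E'
from plan import *
im=cv2.imread("pics/top0.png"); d=np.load("topd.npy"); P,C=cloud("top",im[:,:,::-1].copy(),d)
b=P[(P[:,0]>.6)&(P[:,1]>.15)&(P[:,1]<.5)&(P[:,2]>.04)&(P[:,2]<.2)&(P[:,0]<.88)]; print("box",b.min(0).round(3),b.max(0).round(3),np.median(b,0).round(3))
def draw(bp,col):
    o,B=bp; segs=[((0,-.065,0),(0,.065,0)),((0,.06,0),(0,.06,.09)),((0,-.06,0),(0,-.06,.062))]
    for s in segs:
        for x in(-.016,.016):
            uv=proj("top",o+B.apply([[x,*s[0][1:]],[x,*s[1][1:]]])); uv=(uv*3).astype(int); cv2.line(big,tuple(map(int,uv[0])),tuple(map(int,uv[1])),col,1)
def drawtool(bp,G,col,w=.04):
    T,Rm=tool(bp,*G,1); 
    for y in(-1,1):
        pts=T+Rm.apply([[-.011,y*w/2,-.005],[.011,y*w/2,-.005],[.011,y*(w/2+.0145),-.005],[-.011,y*(w/2+.0145),-.005],[-.011,y*w/2,-.005]])
        cv2.polylines(big,[(proj("top",pts)*3).astype(int)],False,col,1)
    pts=T+Rm.apply([[-.038,-.043,-.073],[.038,-.043,-.073],[.038,.043,-.073],[-.038,.043,-.073]]); cv2.polylines(big,[(proj("top",pts)*3).astype(int)],True,col,1)
big=cv2.resize(im,None,fx=3,fy=3,interpolation=cv2.INTER_CUBIC)
draw(S,(0,0,255));draw(M,(0,255,0));draw(F,(255,255,0));drawtool(M,G1,(255,0,255));drawtool(M,G2,(255,100,0));drawtool(F,G2,(0,165,255)); drawtool(S,G1,(255,255,255))
cv2.imwrite("pics/ov.png",big[300:800,320:1120])
E
```

```text
box [0.642 0.15  0.04 ] [0.83  0.364 0.089] [0.74  0.282 0.08 ]
```

View pics/ov.png

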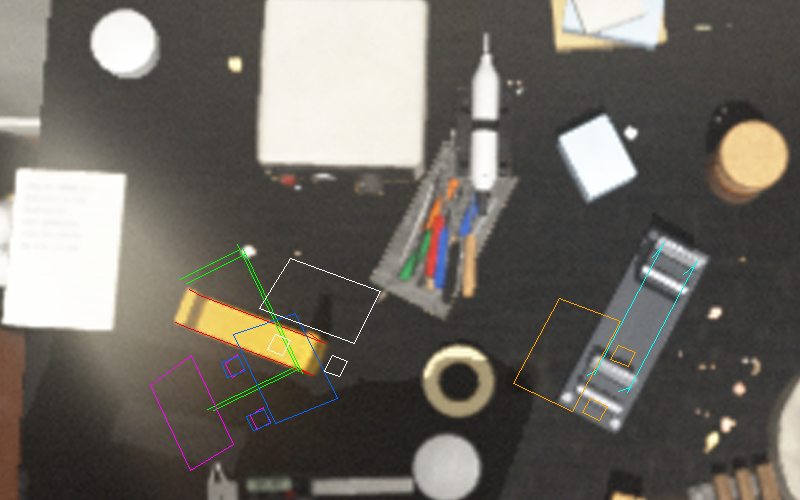

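```bash
cat >> plan.py <<'E'
def deltas(targets,start=None):
    o=env.get_obs(); T0,R0=start or (o["position"],R.from_rotvec(o["ee_rot"]))
    print("now",T0.round(4))
    for n,(T,Rm) in targets:
        t=R0.inv().apply(T-T0)*1e3; w=(R0.inv()*Rm).as_rotvec(); q,c=ik(T,Rm,SEEDS)
        print(n,"travel",t.round(1).tolist(),"ang",w.round(3).tolist(),"| %.0fmm %.0fdeg"%(np.linalg.norm(t),np.degrees(np.linalg.norm(w))),"q",q.round(2),"%.1g"%c)
        t=t.round(1);w=w.round(3); T0=T0+R0.apply(t/1e3); R0=R0*R.from_rotvec(w)
E
python3 - <<'E'
from plan import *
up=lambda a,z:(a[0]+[0,0,z],a[1])
deltas([("pre",tool(S,*G1,1,.13)),("grasp",tool(S,*G1,1))])
E
```

```text
now [0.2695 0.6063 0.3   ]
pre travel [-434.8, -113.5, -164.8] ang [0.032, 0.029, -0.204] | 479mm 12deg q [ 0.17  0.85  0.93  0.39  2.04 -1.01] 3e-22
grasp travel [0.0, -0.0, 130.0] ang [0.0, 0.0, 0.0] | 130mm 0deg q [ 0.23  0.84  1.23  0.39  1.76 -1.08] 2e-30
```

>>> play_rows(
  moves=[
    {"travel": [-54, -14, -21], "angular": [0.004, 0.004, -0.026], "hand": -0.2},
    {"travel": [-109, -28, -41], "angular": [0.008, 0.007, -0.051], "hand": -0.2},
    {"travel": [-163, -43, -62], "angular": [0.012, 0.011, -0.077], "hand": -0.2},
    {"travel": [-217, -57, -82], "angular": [0.016, 0.015, -0.102], "hand": -0.2},
    {"travel": [-271, -71, -103], "angular": [0.02, 0.018, -0.128], "hand": -0.2},
  ],
)

```text
time_s: 3.02
position: [0.4657, 0.4081, 0.2042]
ee_rot: [-0.471, -2.33, -0.14]
ft_force: [0.8, 0.8, 0.2]
width: 0.0511
finger_force: 0.0
```

```bash
python3 - <<'E'
from plan import *
deltas([("pre",tool(S,*G1,1,.13))])
E
```

```text
now [0.4657 0.4081 0.2042]
pre travel [-158.9, -69.1, -61.3] ang [0.011, 0.016, -0.065] | 184mm 4deg q [ 0.17  0.85  0.93  0.39  2.04 -1.01] 3e-22
```

>>> play_rows(
  moves=[
    {"travel": [-53, -23, -20], "angular": [0.004, 0.005, -0.022], "hand": -0.2},
    {"travel": [-106, -46, -41], "angular": [0.007, 0.011, -0.043], "hand": -0.2},
    {"travel": [-159, -69, -61], "angular": [0.011, 0.016, -0.065], "hand": -0.2},
    {"travel": [-159, -69, -61], "angular": [0.011, 0.016, -0.065], "hand": -0.2},
  ],
)

```text
time_s: 3.52
position: [0.5853, 0.2801, 0.1366]
ee_rot: [-0.398, -2.326, -0.159]
ft_force: [-0.8, 1.5, 0.7]
width: 0.0512
finger_force: 0.0
```

```bash
python3 - <<'E'
from plan import *
env.get_obs(); c=cal("wrist"); im,d=env.snapshot("wrist"); np.save("wd.npy",d); cv2.imwrite("pics/w1.png",im[:,:,::-1])
P,C=cloud("wrist",im,d,c); ce=S[0]
m=(np.hypot(P[:,0]-ce[0],P[:,1]-ce[1])<.11)&(P[:,2]>.004)&(P[:,2]<.1)&yellow(C); B=P[m]
print(fit(B,sd_bar,[.522,.368,2.81]),fit(B,sd_bar,[.522,.368,2.81],1))
deltas([("pre",tool(S,*G1,1,.13)),("grasp",tool(S,*G1,1))])
E
```

```text
(array([0.52133637, 0.36834882, 2.81255539]), np.float64(0.0002503323301526624), 2604) (array([ 5.21346700e-01,  3.68349427e-01,  2.81247291e+00, -1.79089374e-04]), np.float64(0.00024487878323909903), 2604)
now [0.5841 0.2821 0.1382]
pre travel [1.7, 0.9, -1.6] ang [0.002, -0.003, -0.006] | 2mm 0deg q [ 0.17  0.85  0.93  0.39  2.04 -1.01] 3e-22
grasp travel [0.1, 0.0, 130.0] ang [-0.0, 0.0, 0.0] | 130mm 0deg q [ 0.23  0.84  1.23  0.39  1.76 -1.08] 2e-30
```

View pics/w1.png

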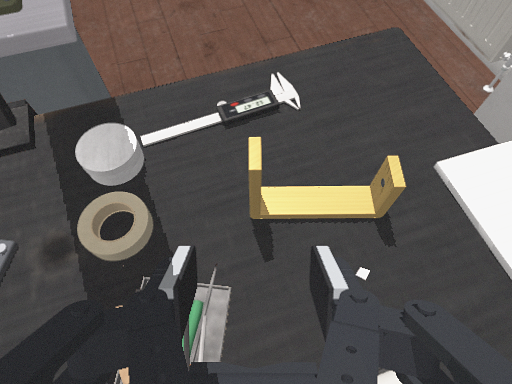

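```bash
sed -i 's/^S=barpose([^)]*)/S=barpose("up",.5213,.3683,2.8126)/' plan.py; python3 - <<'E'
from plan import *
deltas([("grasp",tool(S,*G1,1))])
E
```

```text
now [0.5841 0.2821 0.1382]
grasp travel [1.9, 1.0, 128.9] ang [0.002, -0.003, -0.006] | 129mm 0deg q [ 0.23  0.84  1.23  0.39  1.76 -1.08] 6e-30
```

>>> play_rows(
  moves=[
    {"travel": [2, 1, 40], "angular": [0.002, -0.003, -0.006], "hand": -0.2},
    {"travel": [2, 1, 80], "angular": [0.002, -0.003, -0.006], "hand": -0.2},
    {"travel": [2, 1, 110], "angular": [0.002, -0.003, -0.006], "hand": -0.2},
    {"travel": [2, 1, 129], "angular": [0.002, -0.003, -0.006], "hand": -0.2},
    {"travel": [2, 1, 129], "angular": [0.002, -0.003, -0.006], "hand": -0.2},
  ],
)

```text
time_s: 4.2
position: [0.4934, 0.3157, 0.0501]
ee_rot: [-0.381, -2.33, -0.159]
ft_force: [-0.1, -0.1, 0.1]
width: 0.0509
finger_force: 0.0
```

```bash
python3 - <<'E'
from plan import *
deltas([("grasp",tool(S,*G1,1))])
E
```

```text
now [0.4934 0.3157 0.0501]
grasp travel [-3.9, -1.2, -1.7] ang [-0.003, -0.001, 0.004] | 4mm 0deg q [ 0.23  0.84  1.23  0.39  1.76 -1.08] 6e-30
```

>>> play_rows(
  moves=[
    {"travel": [-3.9, -1.2, -1.7], "angular": [-0.003, -0.001, 0.004], "hand": -0.2},
    {"travel": [-3.9, -1.2, -1.7], "angular": [-0.003, -0.001, 0.004], "hand": 1},
    {"travel": [-3.9, -1.2, -1.7], "angular": [-0.003, -0.001, 0.004], "hand": 1},
    {"travel": [-3.9, -1.2, -1.7], "angular": [-0.003, -0.001, 0.004], "hand": 1},
    {"travel": [-3.9, -1.2, -1.7], "angular": [-0.003, -0.001, 0.004], "hand": 1},
  ],
)

```text
time_s: 4.82
position: [0.5001, 0.3108, 0.0474]
ee_rot: [-0.394, -2.33, -0.164]
ft_force: [1.9, 0.1, 3.3]
width: 0.0061
finger_force: 58.8
```

>>> play_rows(
  moves=[
    {"travel": [0, 0, 0], "angular": [0, 0, 0], "hand": 1},
    {"travel": [0, 0, 0], "angular": [0, 0, 0], "hand": 1},
  ],
)

```text
time_s: 5.08
position: [0.4998, 0.3108, 0.0474]
ee_rot: [-0.393, -2.33, -0.164]
ft_force: [2.5, -0.3, 4.9]
width: 0.0064
finger_force: 59.0
```

```bash
cat >> plan.py <<'E'
def barfrom(G,flip=1): # bar pose from the measured tool pose, assuming grasp G
    o=env.get_obs(); return rel(tool((np.zeros(3),R.identity()),*G,flip),(o["position"],R.from_rotvec(o["ee_rot"])))
def rel(gb,tp): # bar pose given grasp-in-bar pose gb and tool pose tp
    B=tp[1]*gb[1].inv(); return tp[0]-B.apply(gb[0]),B
def inbar(bp,tp): return bp[1].inv().apply(tp[0]-bp[0]), bp[1].inv()*tp[1]
def place(bp,gb): return bp[0]+bp[1].apply(gb[0]), bp[1]*gb[1]
E
python3 - <<'E'
from plan import *
o=env.get_obs(); tp=(o["position"],R.from_rotvec(o["ee_rot"])); gb=inbar(S,tp); print(o["width"],o["finger_force"],gb[0],gb[1].as_rotvec())
np.save("gb1.npy",np.r_[gb[0],gb[1].as_rotvec()])
m=place(M,gb); pre=(m[0]+[0,0,.08],m[1])
up=(tp[0]+[0,0,.12],tp[1]); 
deltas([("up",up),("mid+80",pre),("mid",m)])
key=R.from_matrix(np.stack([up[1].as_matrix(),pre[1].as_matrix()]))
E
```

```text
0.006445019816195799 58.98162603378296 [0.00174319 0.0613585  0.04739518] [ 2.90019822 -0.00790026  1.200147  ]
now [0.4998 0.3108 0.0474]
up travel [84.8, 0.1, -84.9] ang [0.0, 0.0, 0.0] | 120mm 0deg q [ 0.23  0.73  1.15  0.41  1.94 -1.  ] 8e-31
mid+80 travel [-18.2, 40.9, 85.2] ang [-0.005, -1.493, 0.826] | 96mm 98deg q [ 1.01  0.68  1.47 -0.67  1.48  0.76] 1e-30
mid travel [56.6, -0.5, 56.6] ang [0.0, -0.0, -0.0] | 80mm 0deg q [ 1.01  0.78  1.51 -0.68  1.37  0.85] 1e-30
```

>>> play_rows(
  moves=[
    {"travel": [20, 0, -20], "angular": [0, 0, 0], "hand": 1},
    {"travel": [55, 0, -55], "angular": [0, 0, 0], "hand": 1},
    {"travel": [88, 0, -88], "angular": [0, -0.1, 0.055], "hand": 1},
    {"travel": [95, 0, -95], "angular": [0, -0.25, 0.138], "hand": 1},
    {"travel": [95, 0, -95], "angular": [0, -0.4, 0.221], "hand": 1},
  ],
)

```text
time_s: 5.7
position: [0.5004, 0.3099, 0.1817]
ee_rot: [-0.742, -2.657, 0.029]
ft_force: [-1.1, -0.5, -3.3]
width: 0.0061
finger_force: 59.4
```

>>> play_rows(
  moves=[
    {"travel": [0, 0, 0], "angular": [0, -0.15, 0.083], "hand": 1},
    {"travel": [0, 0, 0], "angular": [0, -0.3, 0.166], "hand": 1},
    {"travel": [0, 0, 0], "angular": [0, -0.45, 0.249], "hand": 1},
    {"travel": [0, 0, 0], "angular": [0, -0.6, 0.332], "hand": 1},
    {"travel": [0, 0, 0], "angular": [0, -0.75, 0.415], "hand": 1},
  ],
)

```text
time_s: 6.32
position: [0.4984, 0.3102, 0.1809]
ee_rot: [1.208, 2.489, -0.409]
ft_force: [0.5, -0.5, -2.8]
width: 0.006
finger_force: 59.3
```

```bash
python3 - <<'E'
from plan import *
o=env.get_obs(); print(o["width"],o["finger_force"],o["ft_force"].round(1))
g=np.load("gb1.npy"); gb=(np.r_[g[0],.06,g[2]],R.from_rotvec(g[3:]))
m=place(M,gb); deltas([("mid+80",(m[0]+[0,0,.08],m[1])),("mid",(m[0]+[0,0,.001],m[1]))])
E
```

```text
0.006039791540045315 59.34424443170428 [ 0.5 -0.5 -2.8]
now [0.4984 0.3102 0.1809]
mid+80 travel [91.9, 19.6, 50.8] ang [-0.004, -0.337, 0.191] | 107mm 22deg q [ 1.01  0.68  1.46 -0.67  1.48  0.76] 1e-30
mid travel [55.9, -0.5, 55.8] ang [0.0, -0.0, 0.0] | 79mm 0deg q [ 1.01  0.78  1.51 -0.68  1.37  0.84] 2e-30
```

>>> play_rows(
  moves=[
    {"travel": [35, 8, 20], "angular": [-0.002, -0.12, 0.065], "hand": 1},
    {"travel": [70, 16, 40], "angular": [-0.003, -0.24, 0.13], "hand": 1},
    {"travel": [92, 20, 51], "angular": [-0.004, -0.337, 0.191], "hand": 1},
    {"travel": [92, 20, 51], "angular": [-0.004, -0.337, 0.191], "hand": 1},
    {"travel": [92, 20, 51], "angular": [-0.004, -0.337, 0.191], "hand": 1},
  ],
)

```text
time_s: 6.95
position: [0.4708, 0.3662, 0.0944]
ee_rot: [1.245, 2.076, -0.509]
ft_force: [-0.2, -1.0, -1.2]
width: 0.006
finger_force: 59.3
```

```bash
cat >> plan.py <<'E'
def see_bar(guess,cams=("top","scene"),rad=.12,fine=True):
    """6-DoF fit of the bar from the depth clouds"""
    Ps=[]
    for n in cams:
        env.get_obs(); c=cal(n); im,d=env.snapshot(n); P,C=cloud(n,im,d,c)
        ctr=guess[0]+guess[1].apply([0,0,.04]); m=(np.linalg.norm(P-ctr,axis=1)<rad)&yellow(C); P=P[m]
        Q=guess[1].inv().apply(P-guess[0]); P=P[sd_bar(Q)<.02]; Ps.append(P); cv2.imwrite(f"pics/last_{n}.png",im[:,:,::-1])
    res=[]
    for P in Ps+([np.vstack(Ps)] if len(Ps)>1 else []):
        if len(P)<30: print("few",len(P)); continue
        f=lambda p:sd_bar((guess[1]*R.from_rotvec(p[3:])).inv().apply(P-guess[0]-p[:3]))
        r=least_squares(f,np.zeros(6),loss="soft_l1",f_scale=.002,x_scale=[.01]*3+[.1]*3).x
        print("n",len(P),"d mm",(r[:3]*1e3).round(1),"in bar axes",(guess[1].inv().apply(r[:3])*1e3).round(1),"rot(bar) deg",np.degrees(r[3:]).round(1),"med mm",(np.median(abs(f(r)))*1e3).round(2)); res.append(r)
    r=res[-1]; return guess[0]+r[:3],guess[1]*R.from_rotvec(r[3:])
E
python3 - <<'E'
from plan import *
g=np.load("gb1.npy"); gb=(np.r_[g[0],.06,g[2]],R.from_rotvec(g[3:]))
o=env.get_obs(); tp=(o["position"],R.from_rotvec(o["ee_rot"]))
b=see_bar(rel(gb,tp)); print(b[0].round(4),b[1].as_matrix().round(3))
m=place(M,gb); deltas([("mid",m)])
E
```

```text
n 451 d mm [ -1.3   0.1 -14.7] in bar axes [14.7  1.   0.7] rot(bar) deg [-0.6 -8.6  4.7] med mm 0.94
n 386 d mm [ -1.7   2.8 -13.3] in bar axes [13.3  0.1  3.2] rot(bar) deg [ 0.1 -7.5  4.8] med mm 0.84
n 837 d mm [ -2.4   2.3 -14.2] in bar axes [14.3  1.   3.1] rot(bar) deg [ 0.3 -8.4  4.7] med mm 1.08
[0.5437 0.3549 0.0815] [[-0.145 -0.878 -0.456]
 [ 0.093 -0.471  0.877]
 [-0.985  0.084  0.15 ]]
now [0.4718 0.366  0.096 ]
mid travel [58.0, -2.4, 57.6] ang [0.001, -0.006, -0.0] | 82mm 0deg q [ 1.01  0.78  1.51 -0.68  1.37  0.84] 2e-30
```

```bash
python3 - <<'E'
from plan import *
g=np.load("gb1.npy"); gb=(np.r_[g[0],.06,g[2]],R.from_rotvec(g[3:]))
o=env.get_obs(); tp=(o["position"],R.from_rotvec(o["ee_rot"]))
b=see_bar(rel(gb,tp)); b=see_bar(b)
gb=inbar(b,tp); print("gb",gb[0].round(4),"tool dir in bar",gb[1].apply([0,0,1]).round(3),"closing",gb[1].apply([0,1,0]).round(3)); np.save("gb1b.npy",np.r_[gb[0],gb[1].as_rotvec()])
m=place(M,gb); deltas([("mid+20",(m[0]+[0,0,.02],m[1])),("mid",m)])
print("tool dir world",m[1].apply([0,0,1]).round(3))
E
```

```text
n 466 d mm [ -1.8   0.7 -16.9] in bar axes [16.9  1.2  1.3] rot(bar) deg [-0.4 -9.7  5.3] med mm 0.88
n 408 d mm [ -2.8   3.5 -15.7] in bar axes [15.8  0.9  4.3] rot(bar) deg [ 0.2 -9.1  5.3] med mm 0.92
n 874 d mm [ -3.    3.1 -16.3] in bar axes [16.3  1.2  4.1] rot(bar) deg [ 0.1 -9.6  5.3] med mm 0.99
n 462 d mm [ 1.3 -2.3 -0.2] in bar axes [-0.3 -0.  -2.6] rot(bar) deg [-0.3  0.2 -0. ] med mm 0.9
n 398 d mm [0.6 0.3 2.1] in bar axes [-2.2 -0.4  0.4] rot(bar) deg [-0.1  1.8  0.6] med mm 0.93
n 860 d mm [0.1 0.  0.8] in bar axes [-0.8 -0.   0.1] rot(bar) deg [-0.   0.9  0.1] med mm 1.05
gb [-0.0015  0.0596  0.0445] tool dir in bar [ 0.588 -0.067 -0.806] closing [-0.1   -0.995  0.01 ]
now [0.4717 0.3661 0.0961]
mid+20 travel [39.5, -1.9, 43.3] ang [-0.068, -0.159, 0.064] | 59mm 11deg q [ 1.07  0.81  1.51 -0.8   1.45  0.99] 3e-30
mid travel [16.1, -2.0, 11.8] ang [0.0, 0.0, 0.0] | 20mm 0deg q [ 1.07  0.84  1.52 -0.8   1.43  1.02] 5e-29
tool dir world [ 0.437 -0.681 -0.588]
```

View pics/last_scene.png

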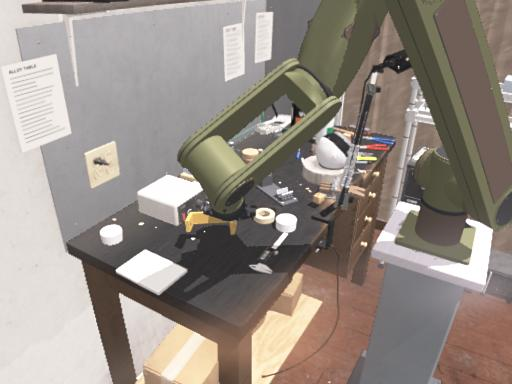

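>>> play_rows(
  moves=[
    {"travel": [20, -1, 22], "angular": [-0.034, -0.08, 0.032], "hand": 1},
    {"travel": [39.5, -2, 43], "angular": [-0.068, -0.159, 0.064], "hand": 1},
    {"travel": [39.5, -2, 43], "angular": [-0.068, -0.159, 0.064], "hand": 1},
  ],
)

```text
time_s: 7.62
position: [0.4686, 0.3626, 0.0334]
ee_rot: [1.186, 1.902, -0.495]
ft_force: [-0.3, -0.3, -2.5]
width: 0.0059
finger_force: 59.3
```

```bash
python3 - <<'E'
from plan import *
g=np.load("gb1b.npy"); gb=(g[:3],R.from_rotvec(g[3:]))
o=env.get_obs(); tp=(o["position"],R.from_rotvec(o["ee_rot"])); print(o["ft_force"])
b=see_bar(rel(gb,tp)); corners=np.array([[x,y,z] for x in(-.016,.016) for y,z in((.065,0),(.065,.09),(-.065,0),(-.065,.062))])
print((b[0]+b[1].apply(corners)).round(4)[4:]); gb=inbar(b,tp); np.save("gb1b.npy",np.r_[gb[0],gb[1].as_rotvec()])
deltas([("mid",place(M,gb))])
E
```

```text
[-0.26570926 -0.29826577 -2.45676354]
n 467 d mm [-0.2 -0.7 -8.4] in bar axes [ 8.4  0.4 -0.5] rot(bar) deg [ 0.5 -4.   1.9] med mm 1.55
n 66 d mm [ 2.2  0.8 -1.6] in bar axes [ 1.6 -2.3 -0.3] rot(bar) deg [-0.7 -1.8 -0.2] med mm 0.56
n 533 d mm [ 0.3  0.1 -8.1] in bar axes [ 8.1 -0.4 -0. ] rot(bar) deg [-0.1 -4.1  1.5] med mm 1.64
[[0.4842 0.3214 0.0097]
 [0.4418 0.4006 0.0157]
 [0.5986 0.3831 0.005 ]
 [0.5694 0.4376 0.0092]]
now [0.4709 0.364  0.0371]
mid travel [12.9, -1.9, 9.7] ang [-0.019, -0.07, 0.021] | 16mm 4deg q [ 1.1   0.87  1.51 -0.84  1.48  1.07] 8e-25
```

>>> play_rows(
  moves=[
    {"travel": [9, -2, 6], "angular": [-0.019, -0.07, 0.021], "hand": 1},
    {"travel": [9, -2, 6], "angular": [-0.019, -0.07, 0.021], "hand": 1},
    {"travel": [9, -2, 6], "angular": [-0.019, -0.07, 0.021], "hand": 0.5},
    {"travel": [9, -2, 6], "angular": [-0.019, -0.07, 0.021], "hand": -0.1},
    {"travel": [9, -2, 6], "angular": [-0.019, -0.07, 0.021], "hand": -0.1},
  ],
)

```text
time_s: 8.35
position: [0.4698, 0.3639, 0.0266]
ee_rot: [1.166, 1.825, -0.49]
ft_force: [-0.5, -0.2, -0.0]
width: 0.0473
finger_force: 0.0
```

>>> play_rows(
  moves=[
    {"travel": [0, 0, 0], "angular": [0, 0, 0], "hand": -0.1},
    {"travel": [0, 0, -30], "angular": [0, 0, 0], "hand": -0.1},
    {"travel": [0, 0, -80], "angular": [0, 0, 0], "hand": -0.1},
    {"travel": [0, 0, -130], "angular": [0, 0, 0], "hand": -0.1},
    {"travel": [0, 0, -130], "angular": [0, 0, 0], "hand": -0.1},
  ],
)

```text
time_s: 8.98
position: [0.4076, 0.4602, 0.0954]
ee_rot: [1.165, 1.828, -0.483]
ft_force: [0.4, -0.2, -0.3]
width: 0.0471
finger_force: 0.0
```

```bash
python3 - <<'E'
from plan import *
b=see_bar(M); b=see_bar(b,("top","scene","wrist")); print(b[0].round(4),b[1].as_matrix().round(3).tolist(),b[1].as_rotvec())
E
```

```text
n 513 d mm [-1.9  0.7  1. ] in bar axes [-1.   1.4  1.6] rot(bar) deg [-0.4 -0.4 -0.6] med mm 1.4
n 170 d mm [-1.1  1.1  0.1] in bar axes [-0.1  0.4  1.4] rot(bar) deg [-1.2  2.4 -1.2] med mm 0.98
n 683 d mm [-1.8  1.   1. ] in bar axes [-1.   1.1  1.7] rot(bar) deg [-0.6 -0.4 -0.6] med mm 1.29
n 507 d mm [-0.5 -0.7 -0.3] in bar axes [ 0.3  0.8 -0.4] rot(bar) deg [ 0.8 -1.2  0. ] med mm 1.38
n 173 d mm [-0.2  0.8 -0.2] in bar axes [ 0.2 -0.2  0.8] rot(bar) deg [0.6 1.  0.5] med mm 0.62
n 4889 d mm [-1.4  0.5 -1.3] in bar axes [1.3 1.  1. ] rot(bar) deg [0.6 0.4 0.5] med mm 0.38
n 5569 d mm [-1.3  0.5 -0.4] in bar axes [0.4 0.9 1. ] rot(bar) deg [0.6 0.6 0.2] med mm 0.44
[0.5419 0.3535 0.0166] [[0.007, -0.883, -0.47], [0.0, -0.47, 0.883], [-1.0, -0.006, -0.003]] [-1.56381287  0.93276254  1.55357493]
```

View pics/last_wrist.png

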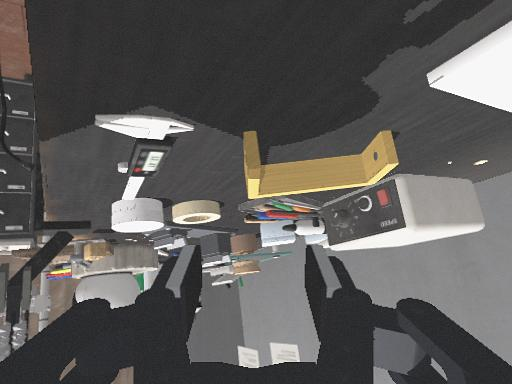

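```bash
cat >> plan.py <<'E'
M=barpose("side",.5417,.3537,np.radians(118.0))
def tool3(bp,be,flip,y=.006,x=-.0095,back=0,lead=.019):
    o,B=bp; b=np.radians(be); t=np.array([np.cos(b),-np.sin(b),0]); c=np.array([0,0,-1. if flip else 1])
    return o+B.apply(np.array([x,y,.005])+t*(lead-back)), B*frame(c,t)
E
python3 - <<'E'
from plan import *
def sh(n,tp):
    q,c=ik(*tp,SEEDS); pts=chain(q,PK)[2]; print(n,"%.1g"%c,q.round(2),"mar",np.minimum(q-LO,HI-q).min().round(2),"elbow",pts[1].round(2),"wrist",pts[2].round(2))
for be in(0,20,30,-30):
    for fl in(0,1): 
        sh(f"mid {be} {fl}",tool3(M,be,fl)); 
        Fu=(F[0]+[0,0,.06],F[1]); sh(f"fin {be} {fl}",tool3(F,be,fl)); sh(f"fin+60 {be} {fl}",tool3(Fu,be,fl))
E
```

```text
mid 0 0 2e-20 [ 0.52  0.59  1.59  0.    0.97 -1.54] mar 0.74 elbow [0.29 0.22 0.73] wrist [0.53 0.36 0.4 ]
fin 0 0 3e-18 [ 0.42  1.12  1.25 -0.85  2.15 -0.55] mar 0.57 elbow [0.51 0.28 0.48] wrist [0.71 0.36 0.1 ]
fin+60 0 0 3e-31 [ 0.42  1.04  1.26 -0.88  2.19 -0.62] mar 0.54 elbow [0.49 0.27 0.52] wrist [0.71 0.36 0.16]
mid 0 1 6e-18 [ 0.52  0.59  1.59 -0.    0.97  1.6 ] mar 0.74 elbow [0.29 0.22 0.73] wrist [0.53 0.36 0.4 ]
fin 0 1 5e-15 [ 0.42  1.12  1.25 -0.85  2.15  2.59] mar 0.09 elbow [0.51 0.28 0.48] wrist [0.71 0.36 0.1 ]
fin+60 0 1 9e-24 [ 0.42  1.04  1.26 -0.88  2.19  2.53] mar 0.15 elbow [0.49 0.27 0.52] wrist [0.71 0.36 0.16]
mid 20 0 2e-27 [ 0.53  0.5   1.9  -0.04  0.4  -1.5 ] mar 0.3 elbow [0.25 0.19 0.76] wrist [0.42 0.29 0.38]
fin 20 0 2e-28 [ 0.54  1.06  1.49 -0.99  1.92 -0.49] mar 0.43 elbow [0.46 0.33 0.51] wrist [0.58 0.4  0.1 ]
fin+60 20 0 6e-26 [ 0.54  0.97  1.5  -1.02  1.96 -0.56] mar 0.4 elbow [0.44 0.31 0.56] wrist [0.58 0.4  0.16]
mid 20 1 3e-24 [ 0.53  0.5   1.9  -0.04  0.4   1.64] mar 0.3 elbow [0.25 0.19 0.76] wrist [0.42 0.29 0.38]
fin 20 1 9e-19 [ 0.5
[... 803 characters left out ...]
 elbow [0.41 0.33 0.57] wrist [0.52 0.4  0.16]
mid -30 0 1e-30 [ 0.51  0.86  1.12  0.01  1.69 -1.55] mar 0.98 elbow [0.4  0.28 0.62] wrist [0.7  0.44 0.35]
fin -30 0 2e-18 [ 0.22  1.2   0.97 -0.59  2.45 -0.47] mar 0.28 elbow [0.58 0.17 0.43] wrist [0.85 0.23 0.1 ]
fin+60 -30 0 1e-18 [ 0.22  1.13  0.99 -0.63  2.5  -0.53] mar 0.23 elbow [0.56 0.17 0.47] wrist [0.85 0.23 0.16]
mid -30 1 4e-28 [0.51 0.86 1.12 0.01 1.69 1.59] mar 0.98 elbow [0.4  0.28 0.62] wrist [0.7  0.44 0.35]
fin -30 1 1e-18 [ 0.22  1.2   0.97 -0.59  2.45  2.67] mar 0.01 elbow [0.58 0.17 0.43] wrist [0.85 0.23 0.1 ]
fin+60 -30 1 7e-22 [ 0.22  1.13  0.99 -0.63  2.5   2.61] mar 0.07 elbow [0.56 0.17 0.47] wrist [0.85 0.23 0.16]
```

```bash
cat >> plan.py <<'E'
def jpath(q0,q1,n): return [chain(q0+(q1-q0)*s,PK)[:2] for s in np.linspace(0,1,n+1)[1:]]
E
python3 - <<'E'
from plan import *
o=env.get_obs(); T,A,_=chain(o["q"],PK); print("fk err mm",(T-o["position"])*1e3, o["q"].round(2))
pre=tool3(M,20,0,back=.13); q1,c=ik(*pre,SEEDS); print(c,q1.round(2))
up=(o["position"]+[-.0,.0,.10],R.from_rotvec(o["ee_rot"])); qu,c=ik(*up,[o["q"]]); print(c)
w=jpath(qu,q1,4); deltas([("up",up)]+[(f"w{i}",a) for i,a in enumerate(w[:3])]+[("pre",pre)])
print([a[0].round(3).tolist() for a in w])
E
```

```text
fk err mm [-0.04611311  0.07267662  0.3176354 ] [ 1.22  0.84  1.31 -0.76  1.71  0.98]
2.0841169548116054e-19 [ 0.53  0.27  1.86 -0.02  0.67 -1.51]
6.827755471040159e-20
now [0.4086 0.4543 0.0929]
up travel [-84.2, 12.3, -52.5] ang [0.0, 0.0, 0.0] | 100mm 0deg q [ 1.22  0.74  1.26 -0.78  1.82  0.86] 8e-21
w0 travel [17.7, -4.8, 79.9] ang [0.008, 0.319, -0.517] | 82mm 35deg q [ 1.05  0.62  1.41 -0.59  1.53  0.27] 3e-31
w1 travel [1.2, -4.1, 44.9] ang [-0.193, 0.238, -0.422] | 45mm 30deg q [ 0.88  0.5   1.56 -0.4   1.24 -0.32] 5e-29
w2 travel [-17.2, -9.2, 9.9] ang [-0.277, 0.026, -0.346] | 22mm 25deg q [ 0.71  0.38  1.71 -0.21  0.96 -0.92] 6e-21
pre travel [-34.6, -32.3, -21.1] ang [-0.178, -0.185, -0.293] | 52mm 22deg q [ 0.53  0.27  1.86 -0.02  0.67 -1.51] 2e-19
[[0.439, 0.404, 0.135], [0.45, 0.376, 0.102], [0.466, 0.362, 0.1], [0.501, 0.337, 0.13]]
```

>>> play_rows(
  moves=[
    {"travel": [-42, 6, -26], "angular": [0, 0, 0], "hand": -0.1},
    {"travel": [-84.2, 12.3, -52.5], "angular": [0, 0, 0], "hand": -0.1},
  ],
)

```text
time_s: 9.48
position: [0.4088, 0.4538, 0.1933]
ee_rot: [1.163, 1.824, -0.498]
ft_force: [0.2, 0.1, 0.0]
width: 0.0471
finger_force: 0.0
```

>>> play_rows(
  moves=[
    {"travel": [4, -1, 20], "angular": [0.002, 0.08, -0.129], "hand": -0.1},
    {"travel": [9, -2, 40], "angular": [0.004, 0.16, -0.259], "hand": -0.1},
    {"travel": [13, -4, 60], "angular": [0.006, 0.239, -0.388], "hand": -0.1},
    {"travel": [17.7, -4.8, 79.9], "angular": [0.008, 0.319, -0.517], "hand": -0.1},
  ],
)

```text
time_s: 9.98
position: [0.4387, 0.4037, 0.1352]
ee_rot: [0.794, 2.424, -0.633]
ft_force: [-0.2, -0.1, -0.3]
width: 0.0473
finger_force: 0.0
```

>>> play_rows(
  moves=[
    {"travel": [0, -1, 15], "angular": [-0.064, 0.08, -0.14], "hand": -0.1},
    {"travel": [1, -3, 30], "angular": [-0.129, 0.159, -0.281], "hand": -0.1},
    {"travel": [1.2, -4.1, 44.9], "angular": [-0.193, 0.238, -0.422], "hand": -0.1},
  ],
)

```text
time_s: 10.35
position: [0.4491, 0.3759, 0.1013]
ee_rot: [0.289, 2.849, -0.461]
ft_force: [-0.0, 0.1, -0.5]
width: 0.047
finger_force: 0.0
```

>>> play_rows(
  moves=[
    {"travel": [-6, -3, 3], "angular": [-0.092, 0.009, -0.115], "hand": -0.1},
    {"travel": [-11, -6, 7], "angular": [-0.185, 0.017, -0.231], "hand": -0.1},
    {"travel": [-17.2, -9.2, 9.9], "angular": [-0.277, 0.026, -0.346], "hand": -0.1},
  ],
)

```text
time_s: 10.72
position: [0.4651, 0.3614, 0.0994]
ee_rot: [-0.253, 2.944, -0.116]
ft_force: [0.2, -0.2, -1.1]
width: 0.0471
finger_force: 0.0
```

>>> play_rows(
  moves=[
    {"travel": [-12, -11, -7], "angular": [-0.06, -0.06, -0.1], "hand": -0.1},
    {"travel": [-23, -22, -14], "angular": [-0.12, -0.12, -0.2], "hand": -0.1},
    {"travel": [-34.6, -32.3, -21.1], "angular": [-0.178, -0.185, -0.293], "hand": -0.1},
    {"travel": [-34.6, -32.3, -21.1], "angular": [-0.178, -0.185, -0.293], "hand": -0.1},
    {"travel": [-34.6, -32.3, -21.1], "angular": [-0.178, -0.185, -0.293], "hand": -0.1},
  ],
)

```text
time_s: 11.35
position: [0.5001, 0.3383, 0.1296]
ee_rot: [-0.674, 2.718, 0.121]
ft_force: [-0.2, 0.3, -0.4]
width: 0.0468
finger_force: 0.0
```

```bash
python3 - <<'E'
from plan import *
b=see_bar(M,("wrist",)); print(b[0].round(4),b[1].as_matrix().round(3).tolist())
z=b[1].apply([0,0,1]); M2=barpose("side",b[0][0],b[0][1],np.arctan2(z[1],z[0])); print(np.degrees(np.arctan2(z[1],z[0])))
deltas([("pre",tool3(M2,20,0,back=.13)),("grasp",tool3(M2,20,0))])
E
```

```text
n 5981 d mm [-0.  -0.  -0.2] in bar axes [ 0.2  0.  -0. ] rot(bar) deg [ 0. -0.  0.] med mm 0.3
[0.5417 0.3537 0.0158] [[-0.0, -0.883, -0.469], [0.0, -0.469, 0.883], [-1.0, 0.0, 0.0]]
117.98131411584035
now [0.5002 0.339  0.1297]
pre travel [0.4, -1.5, -0.3] ang [0.001, 0.001, -0.001] | 2mm 0deg q [ 0.53  0.27  1.86 -0.02  0.67 -1.51] 2e-19
grasp travel [-0.0, -0.1, 130.0] ang [0.0, -0.0, -0.0] | 130mm 0deg q [ 0.53  0.5   1.9  -0.04  0.4  -1.5 ] 2e-27
```

View pics/last_wrist.png

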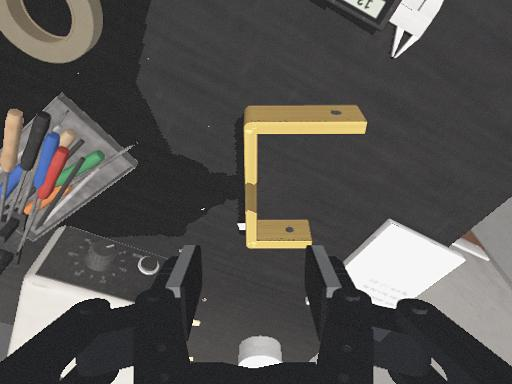

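>>> play_rows(
  moves=[
    {"travel": [0.4, -1.5, 45], "angular": [0.001, 0.001, -0.001], "hand": -0.1},
    {"travel": [0.4, -1.5, 90], "angular": [0.001, 0.001, -0.001], "hand": -0.1},
    {"travel": [0.4, -1.5, 120], "angular": [0.001, 0.001, -0.001], "hand": -0.1},
    {"travel": [0.4, -1.5, 127], "angular": [0.001, 0.001, -0.001], "hand": -0.1},
    {"travel": [0.4, -1.5, 127], "angular": [0.001, 0.001, -0.001], "hand": -0.1},
  ],
)

```text
time_s: 12.02
position: [0.5389, 0.359, 0.0103]
ee_rot: [-0.68, 2.717, 0.121]
ft_force: [0.3, 0.3, 0.5]
width: 0.047
finger_force: 0.0
```

>>> play_rows(
  moves=[
    {"travel": [0, 0, 0], "angular": [0, 0, 0], "hand": -0.1},
  ],
)

```text
time_s: 12.15
position: [0.5396, 0.3591, 0.0121]
ee_rot: [-0.679, 2.714, 0.122]
ft_force: [0.8, -0.2, -0.3]
width: 0.047
finger_force: 0.0
```

```bash
python3 - <<'E'
from plan import *
deltas([("grasp",tool3(M,20,0))]); print(env.get_obs()["ft_force"])
E
```

```text
now [0.5396 0.3591 0.0121]
grasp travel [1.7, -0.7, 4.2] ang [0.001, 0.003, 0.001] | 5mm 0deg q [ 0.53  0.5   1.9  -0.04  0.4  -1.5 ] 2e-27
[ 0.77739596 -0.23936549 -0.32874759]
```

>>> play_rows(
  moves=[
    {"travel": [1, -0.6, 2.5], "angular": [0, 0, 0], "hand": -0.1},
    {"travel": [1, -0.6, 2.5], "angular": [0, 0, 0], "hand": 1},
    {"travel": [1, -0.6, 2.5], "angular": [0, 0, 0], "hand": 1},
    {"travel": [1, -0.6, 2.5], "angular": [0, 0, 0], "hand": 1},
    {"travel": [1, -0.6, 2.5], "angular": [0, 0, 0], "hand": 1},
  ],
)

```text
time_s: 12.78
position: [0.5396, 0.3579, 0.0085]
ee_rot: [-0.679, 2.715, 0.121]
ft_force: [-1.4, -0.4, 2.4]
width: 0.0014
finger_force: 51.8
```

>>> play_rows(
  moves=[
    {"travel": [0, 0, 0], "angular": [0, 0, 0], "hand": 1},
    {"travel": [0, 0, 0], "angular": [0, 0, 0], "hand": 1},
  ],
)

```text
time_s: 13.02
position: [0.5396, 0.3579, 0.0084]
ee_rot: [-0.679, 2.715, 0.121]
ft_force: [-1.3, -1.3, 6.2]
width: 0.0013
finger_force: 54.7
```

```bash
python3 - <<'E'
from plan import *
o=env.get_obs(); tp=(o["position"],R.from_rotvec(o["ee_rot"])); print(o["width"],o["finger_force"],o["ft_force"].round(1),tp[0])
b=see_bar(M,("wrist",)); gb=inbar(b,tp); print(gb[0]); np.save("gb3.npy",np.r_[gb[0],gb[1].as_rotvec()])
Fu=(F[0]+[0,0,.07],F[1]); fu=place(Fu,gb); q1,c=ik(*fu,SEEDS); print("fu",c,q1.round(2))
up=(tp[0]+[0,0,.12],tp[1]); qu,c=ik(*up,[o["q"]]); w=jpath(qu,q1,5)
deltas([("up",up)]+[(f"w{i}",a) for i,a in enumerate(w[:4])]+[("fu",fu)])
for a in w:
    bb=rel(gb,a); print("tcp",a[0].round(3),"bar low z",(bb[0]+bb[1].apply([[x,y,z] for x in(-.016,.016) for y,z in((.065,0),(.065,.09),(-.065,0),(-.065,.062))]))[:,2].min().round(3), "bar c",bb[0].round(3))
E
```

```text
0.0013175985017474287 54.71047818660736 [-1.3 -1.3  6.2] [0.53960356 0.3579044  0.00844721]
n 8751 d mm [-0.5  1.  -0.2] in bar axes [0.2 0.  1.1] rot(bar) deg [ 0.  -0.3  0. ] med mm 0.22
[ 0.00735493 -0.00012312  0.0035545 ]
fu 1.7174076544507547e-25 [ 0.55  0.96  1.5  -1.03  1.97 -0.57]
now [0.5396 0.3579 0.0085]
up travel [-41.2, 0.1, -112.7] ang [-0.0, 0.0, -0.0] | 120mm 0deg q [ 0.53  0.32  1.78 -0.02  0.69 -1.52] 3e-22
w0 travel [87.1, -66.4, 42.2] ang [0.187, 0.302, 0.039] | 117mm 21deg q [ 0.53  0.45  1.72 -0.22  0.95 -1.33] 1e-18
w1 travel [57.1, -81.3, 33.9] ang [0.265, 0.25, 0.068] | 105mm 21deg q [ 0.54  0.58  1.67 -0.42  1.21 -1.14] 7e-21
w2 travel [27.3, -84.6, 21.6] ang [0.322, 0.179, 0.101] | 91mm 22deg q [ 0.54  0.7   1.61 -0.62  1.46 -0.95] 5e-19
w3 travel [2.9, -78.2, 5.1] ang [0.357, 0.099, 0.141] | 78mm 23deg q [ 0.54  0.83  1.56 -0.83  1.72 -0.76] 2e-30
fu travel [-11.8, -66.7, -14.5] ang [0.366, 0.016, 0.185] | 69mm 24deg q [ 0.55  0.96  1.5  -1.03  1.97 -0.57] 2e-25
tcp [0.511 0.268 0.059] bar low z 0.022 bar c [0.514 0.266 0.066]
tcp [0.496 0.166 0.037] bar low z -0.025 bar c [0.499 0.167 0.044]
tcp [0.496 0.077 0.058] bar low z -0.017 bar c [0.5   0.08  0.065]
tcp [0.512 0.021 0.11 ] bar low z 0.036 bar c [0.516 0.026 0.116]
tcp [0.535 0.009 0.174] bar low z 0.088 bar c [0.538 0.016 0.178]
```

>>> play_rows(
  moves=[
    {"travel": [-14, 0, -37], "angular": [0, 0, 0], "hand": 1},
    {"travel": [-27, 0, -75], "angular": [0, 0, 0], "hand": 1},
    {"travel": [-41, 0, -113], "angular": [0, 0, 0], "hand": 1},
    {"travel": [-55, 0, -150], "angular": [0, 0, 0], "hand": 1},
  ],
)

```text
time_s: 13.58
position: [0.5393, 0.3579, 0.1687]
ee_rot: [-0.679, 2.716, 0.121]
ft_force: [0.5, 0.7, 0.8]
width: 0.0
finger_force: 0.0
```

```bash
cat >> plan.py <<'E'
from scipy.spatial.transform import Slerp
def cpath(a,b,n):
    sl=Slerp([0,1],R.concatenate([a[1],b[1]])); return [(a[0]+(b[0]-a[0])*s,sl(s)) for s in np.linspace(0,1,n+1)[1:]]
CORN=np.array([[x,y,z] for x in(-.016,.016) for y,z in((.065,0),(.065,.09),(-.065,0),(-.065,.062))])
E
python3 - <<'E'
from plan import *
g=np.load("gb3.npy"); gb=(g[:3],R.from_rotvec(g[3:]))
for k in range(2):
    o=env.get_obs(); tp=(o["position"],R.from_rotvec(o["ee_rot"])); print(o["width"],o["finger_force"],o["ft_force"].round(1),tp[0])
    b=see_bar(rel(gb,tp),("wrist",)); gb=inbar(b,tp); print(gb[0])
np.save("gb3.npy",np.r_[gb[0],gb[1].as_rotvec()])
fu=place((F[0]+[0,0,.09],F[1]),gb); w=cpath(tp,fu,5)
deltas([(f"w{i}",a) for i,a in enumerate(w)])
for a in w: bb=rel(gb,a); print("tcp",a[0].round(3),"bar low z",(bb[0]+bb[1].apply(CORN))[:,2].min().round(3), "bar c",bb[0].round(3))
E
```

```text
3.890677400995661e-05 0.0 [0.5 0.7 0.8] [0.53927261 0.35786343 0.16872129]
few 0Traceback (most recent call last):
  File "<stdin>", line 5, in <module>
  File "plan.py", line 31, in see_bar
    r=res[-1]; return guess[0]+r[:3],guess[1]*R.from_rotvec(r[3:])
      ~~~^^^^
IndexError: list index out of range
```

```bash
python3 - <<'E'
from plan import *
b=see_bar((M[0]+[-.0005,.001,0],M[1]),("top","scene")); print(b[0].round(4),b[1].as_matrix().round(3).tolist())
P,C=[],[]
c=cal("wrist"); im,d=env.snapshot("wrist"); cv2.imwrite("pics/w5.png",im[:,:,::-1])
E
```

```text
n 131 d mm [-10.3   4.3  -4.4] in bar axes [4.4 7.1 8.7] rot(bar) deg [ 4.7  1.2 -5.8] med mm 1.26
n 575 d mm [-12.3   6.7   1.7] in bar axes [-1.7  7.7 11.7] rot(bar) deg [ 5.4  0.4 -0.4] med mm 0.7
n 706 d mm [-12.4   6.6   1.4] in bar axes [-1.4  7.9 11.6] rot(bar) deg [ 5.5  0.4 -0.1] med mm 0.84
[0.5288 0.3613 0.0174] [[0.005, -0.924, -0.383], [-0.006, -0.383, 0.924], [-1.0, -0.002, -0.008]]
```

View pics/w5.png

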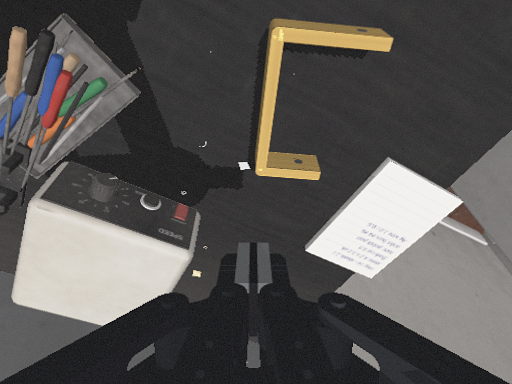

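```bash
python3 - <<'E'
from plan import *
o=env.get_obs(); c=cal("wrist"); im,d=env.snapshot("wrist"); T,A=o["position"],R.from_rotvec(o["ee_rot"])
print("cam in tool",A.inv().apply(c[2]-T).round(4))
for r in range(236,384,8):
    row=[]
    for u in (230,240,250,260,270,280):
        p=A.inv().apply(deproj("wrist",[[u,r]],[d[r,u]],c)[0]-T)*1e3; row.append(str(p.round(0).astype(int).tolist()) if d[r,u]>0 else "-")
    print(r,*row)
E
```

```text
cam in tool [ 0.074   0.0007 -0.1684]
236 [-93, -27, 214] [-93, -15, 215] [-93, -3, 214] [-92, 9, 213] [-92, 21, 213] [-93, 34, 214]
244 [-105, -27, 218] [11, -5, -32] [10, -1, -31] [11, 4, -32] [-106, 22, 220] [-106, 34, 219]
252 [-119, -28, 224] [11, -5, -40] [10, 0, -39] [11, 4, -40] [-119, 22, 224] [-118, 35, 223]
260 [7, -9, -39] [11, -4, -47] [11, 0, -47] [11, 4, -48] [6, 8, -38] [6, 12, -38]
268 [6, -8, -45] [10, -4, -52] [11, 0, -53] [10, 3, -53] [6, 8, -45] [7, 12, -46]
276 [7, -8, -52] [11, -4, -59] [10, 0, -58] [11, 3, -59] [11, 7, -59] [6, 11, -52]
284 [13, -7, -68] [10, -4, -63] [9, 0, -62] [10, 3, -63] [12, 7, -66] [13, 10, -67]
292 [13, -7, -73] [12, -3, -71] [7, 0, -63] [12, 3, -71] [12, 6, -71] [13, 9, -73]
300 [12, -6, -75] [12, -3, -75] [3, 0, -63] [11, 3, -75] [11, 6, -74] [12, 9, -75]
308 [12, -6, -79] [12, -3, -79] [0, 0, -62] [9, 3, -75] [12, 6, -80] [11, 9, -79]
316 [11, -6, -82] [12, -3, -83] [-3, 0, -63] [4, 3, -73] [11, 6, -83] [12, 9, -83]
324 [16, -5, -93] [11, -3, -86] [-6, 0, -64] [1, 3, -73] [17, 5, -94] [16, 8, -93]
332 [15, -5, -95] [10, -3, -88] [-9, 0, -64] [-2, 3, -73] [16, 5, -96] [16, 8, -96]
340 [16, -5, -99] [7, -3, -87] [-307, -4, 291] [-4, 3, -74] [13, 5, -94] [16, 7, -98]
348 [17, -5, -102] [-6, -3, -76] [-330, -4, 300] [-8, 3, -73] [12, 5, -96] [16, 7, -102]
356 [16, -4, -104] [-8, -3, -77] [-335, -4, 288] [-8, 3, -77] [9, 5, -96] [16, 7, -104]
364 [15, -4, -105] [-7, -3, -81] [-338, -4, 274] [-11, 3, -77] [6, 5, -95] [16, 7, -106]
372 [13, -5, -105] [9, -2, -102] [9, 0, -101] [10, 2, -103] [9, 5, -101] [17, 7, -109]
380 [11, -5, -105] [9, -2, -104] [10, 0, -105] [11, 2, -106] [11, 5, -105] [16, 6, -110]
```

```bash
python3 - <<'E'
from plan import *
o=env.get_obs(); c=cal("wrist"); im,d=env.snapshot("wrist"); T,A=o["position"],R.from_rotvec(o["ee_rot"])
print("TCP would project at",proj("wrist",T+A.apply([[.011,0,0],[.011,0,-.03],[0,0,0]]),c).round(1))
for u in(240,244,248,252,256,260,264,268):
    rs=[r for r in range(225,256) if 0<d[r,u]<.3][:3]
    print(u,[(r,(A.inv().apply(deproj("wrist",[[u,r]],[d[r,u]],c)[0]-T)*1e3).round(1).tolist()) for r in rs])
E
```

```text
TCP would project at [[251.5 217.6]
 [251.3 241.5]
 [251.5 237. ]]
240 [(243, [10.9, -4.9, -31.3]), (244, [10.6, -4.9, -31.8]), (245, [10.7, -4.9, -33.0])]
244 [(243, [10.5, -3.2, -30.5]), (244, [10.2, -3.2, -30.8]), (245, [11.0, -3.1, -33.5])]
248 [(243, [10.3, -1.4, -30.1]), (244, [10.9, -1.4, -32.3]), (245, [10.8, -1.4, -33.2])]
252 [(243, [10.9, 0.3, -31.2]), (244, [10.4, 0.3, -31.4]), (245, [10.4, 0.3, -32.3])]
256 [(243, [10.5, 2.1, -30.5]), (244, [10.6, 2.1, -31.6]), (245, [10.6, 2.1, -32.7])]
260 [(243, [11.2, 3.8, -31.9]), (244, [10.4, 3.8, -31.3]), (245, [10.4, 3.8, -32.3])]
264 [(243, [10.8, 5.6, -31.0]), (244, [10.4, 5.6, -31.3]), (245, [10.4, 5.5, -32.3])]
268 [(248, [10.4, 7.2, -35.3]), (249, [11.0, 7.1, -37.6]), (250, [10.7, 7.1, -37.8])]
```

```bash
sed -i 's/lead=.019/lead=.049/g' kin.py plan.py; python3 - <<'E'
from plan import *
g=barpose("side",.5288,.3613,np.arctan2(.924,-.383))
b=see_bar(g,("wrist",)); b=see_bar(b,("wrist",)); z=b[1].apply([0,0,1]); a=np.arctan2(z[1],z[0]); print(b[0].round(4),b[1].as_matrix().round(3).tolist(),a)
M3=barpose("side",b[0][0],b[0][1],a); np.save("M3.npy",[b[0][0],b[0][1],a])
t=tool3(M3,20,0,x=-.0085); pre=tool3(M3,20,0,x=-.0085,back=.09); f=tool3(F,20,0,x=-.0085)
deltas([("pre",pre),("grasp",t)]); print(t[0])
q,c=ik(*f,SEEDS); print(q.round(2),c,[p.round(2) for p in chain(q,PK)[2]],f[0])
E
```

```text
n 5830 d mm [-1.   0.2 -0.2] in bar axes [0.2 0.9 0.5] rot(bar) deg [-0.1 -0.1 -0. ] med mm 0.34
n 5823 d mm [ 0.1  0.  -0. ] in bar axes [ 0.  -0.1 -0. ] rot(bar) deg [-0.1 -0.  -0. ] med mm 0.35
[0.5278 0.3615 0.0158] [[0.0, -0.923, -0.385], [0.002, -0.385, 0.923], [-1.0, -0.001, 0.002]] 1.9662571818406116
now [0.5383 0.3572 0.1657]
pre travel [60.0, 15.5, 87.5] ang [0.033, -0.002, 0.089] | 107mm 5deg q [ 0.59  0.39  1.9  -0.13  0.52 -1.27] 2e-20
grasp travel [-0.0, 0.1, 90.0] ang [-0.001, -0.0, -0.0] | 90mm 0deg q [ 0.58  0.55  1.91 -0.18  0.35 -1.23] 1e-30
[ 0.5358517   0.37021678 -0.02154494]
[ 0.51  1.05  1.54 -1.02  1.89 -0.46] 4.940183719298563e-26 [array([-0.02,  0.04,  0.19]), array([0.47, 0.31, 0.51]), array([0.58, 0.37, 0.1 ]), array([ 0.53, -0.02,  0.1 ])] [ 0.53079659 -0.02274798  0.103     ]
```

>>> play_rows(
  moves=[
    {"travel": [20, 5, 20], "angular": [0.01, 0, 0.03], "hand": -0.1},
    {"travel": [40, 10, 50], "angular": [0.022, -0.001, 0.06], "hand": -0.1},
    {"travel": [60, 15.5, 87.5], "angular": [0.033, -0.002, 0.089], "hand": -0.1},
    {"travel": [60, 15.5, 87.5], "angular": [0.033, -0.002, 0.089], "hand": -0.1},
    {"travel": [60, 15.5, 87.5], "angular": [0.033, -0.002, 0.089], "hand": -0.1},
  ],
)

```text
time_s: 14.6
position: [0.5099, 0.3597, 0.0655]
ee_rot: [-0.549, 2.739, 0.098]
ft_force: [1.1, 0.1, 0.6]
width: 0.0468
finger_force: 0.0
```

```bash
python3 - <<'E'
from plan import *
M3=barpose("side",*np.load("M3.npy")); deltas([("grasp",tool3(M3,20,0,x=-.0085))])
E
```

```text
now [0.5099 0.3597 0.0655]
grasp travel [3.8, -0.3, 91.4] ang [0.0, 0.004, 0.0] | 91mm 0deg q [ 0.58  0.55  1.91 -0.18  0.35 -1.23] 1e-30
```

>>> play_rows(
  moves=[
    {"travel": [3, 0, 30], "angular": [0, 0.003, 0], "hand": -0.1},
    {"travel": [3, 0, 60], "angular": [0, 0.003, 0], "hand": -0.1},
    {"travel": [3, 0, 80], "angular": [0, 0.003, 0], "hand": -0.1},
    {"travel": [3, 0, 87], "angular": [0, 0.003, 0], "hand": -0.1},
    {"travel": [3, 0, 87], "angular": [0, 0.003, 0], "hand": -0.1},
  ],
)

```text
time_s: 15.22
position: [0.5347, 0.3698, -0.0172]
ee_rot: [-0.549, 2.742, 0.097]
ft_force: [0.1, -0.4, 0.1]
width: 0.0471
finger_force: 0.0
```

>>> play_rows(
  moves=[
    {"travel": [0, 0, 0], "angular": [0, 0, 0], "hand": -0.1},
    {"travel": [0, 0, 0], "angular": [0, 0, 0], "hand": -0.1},
  ],
)

```text
time_s: 15.48
position: [0.5345, 0.37, -0.0166]
ee_rot: [-0.549, 2.742, 0.098]
ft_force: [-0.7, -0.1, 0.4]
width: 0.047
finger_force: 0.0
```

```bash
python3 - <<'E'
from plan import *
M3=barpose("side",*np.load("M3.npy")); deltas([("grasp",tool3(M3,20,0,x=-.0085))])
o=env.get_obs(); c=cal("wrist"); im,d=env.snapshot("wrist"); T,A=o["position"],R.from_rotvec(o["ee_rot"])
for u in(205,200,195,190,302,307,312,317): # pad tips in view
    rs=[r for r in range(225,290) if 0<d[r,u]<.16][:1]
    print(u,[(r,(A.inv().apply(deproj("wrist",[[u,r]],[d[r,u]],c)[0]-T)*1e3).round(1).tolist(),deproj("wrist",[[u,r]],[d[r,u]],c)[0].round(4).tolist()) for r in rs])
E
```

```text
now [ 0.5345  0.37   -0.0166]
grasp travel [0.4, -0.3, 5.1] ang [0.0, 0.002, -0.0] | 5mm 0deg q [ 0.58  0.55  1.91 -0.18  0.35 -1.23] 1e-30
205 [(225, [16.4, -21.0, -23.8], [0.5207, 0.3415, 0.0001])]
200 [(225, [16.2, -23.3, -23.2], [0.5221, 0.3395, -0.0004])]
195 [(225, [16.5, -25.4, -24.1], [0.5223, 0.3373, 0.0004])]
190 [(225, [16.3, -27.8, -23.4], [0.5236, 0.3353, -0.0002])]
302 [(225, [15.9, 23.2, -22.5], [0.5046, 0.3827, -0.0009])]
307 [(225, [16.3, 25.4, -23.5], [0.5031, 0.3844, -0.0001])]
312 [(225, [16.2, 27.7, -23.2], [0.5024, 0.3866, -0.0003])]
317 [(225, [16.4, 29.9, -23.8], [0.5012, 0.3885, 0.0001])]
```

>>> play_rows(
  moves=[
    {"travel": [0.4, -0.3, 4.5], "angular": [0, 0.002, 0], "hand": -0.1},
    {"travel": [0.4, -0.3, 4.5], "angular": [0, 0.002, 0], "hand": -0.1},
    {"travel": [0.4, -0.3, 4.5], "angular": [0, 0.002, 0], "hand": 1},
    {"travel": [0.4, -0.3, 4.5], "angular": [0, 0.002, 0], "hand": 1},
    {"travel": [0.4, -0.3, 4.5], "angular": [0, 0.002, 0], "hand": 1},
  ],
)

```text
time_s: 16.15
position: [0.5357, 0.3701, -0.0215]
ee_rot: [-0.549, 2.744, 0.097]
ft_force: [0.1, -0.4, 2.1]
width: 0.0094
finger_force: 59.5
```

>>> play_rows(
  moves=[
    {"travel": [0, 0, 0], "angular": [0, 0, 0], "hand": 1},
    {"travel": [0, 0, 0], "angular": [0, 0, 0], "hand": 1},
    {"travel": [0, 0, 0], "angular": [0, 0, 0], "hand": 1},
  ],
)

```text
time_s: 16.52
position: [0.5357, 0.3701, -0.0215]
ee_rot: [-0.549, 2.744, 0.097]
ft_force: [-0.6, -0.7, 5.5]
width: 0.0091
finger_force: 59.7
```

```bash
cat >> plan.py <<'E'
def grip_state(gb,cams=("wrist",),save=True):
    o=env.get_obs(); tp=(o["position"],R.from_rotvec(o["ee_rot"])); print("w",o["width"].round(4),"f",o["finger_force"].round(1),o["ft_force"].round(1),tp[0].round(4))
    b=see_bar(rel(gb,tp) if isinstance(gb,tuple) else gb,cams); gb=inbar(b,tp)
    if save: np.save("gb3.npy",np.r_[gb[0],gb[1].as_rotvec()])
    return tp,b,gb
def loadgb(): g=np.load("gb3.npy"); return g[:3],R.from_rotvec(g[3:])
E
python3 - <<'E'
from plan import *
M3=barpose("side",*np.load("M3.npy")); o=env.get_obs()
tp,b,gb=grip_state(inbar(M3,(o["position"],R.from_rotvec(o["ee_rot"])))); print(gb[0].round(4))
E
```

```text
Traceback (most recent call last):
  File "plan.py", line 42, in grip_state
    o=env.get_obs(); tp=(o["position"],R.from_rotvec(o["ee_rot"])); print("w",o["width"].round(4),"f",o["finger_force"].round(1),o["ft_force"].round(1),tp[0].round(4))
                                                                              ^^^^^^^^^^^^^^^^
AttributeError: 'float' object has no attribute 'round'
```

>>> play_rows(
  moves=[
    {"travel": [-7, 0, -19], "angular": [0, 0, 0], "hand": 1},
    {"travel": [-17, 0, -47], "angular": [0, 0, 0], "hand": 1},
    {"travel": [-31, 0, -85], "angular": [0, 0, 0], "hand": 1},
    {"travel": [-48, 0, -132], "angular": [0, 0, 0], "hand": 1},
    {"travel": [-55, 0, -150], "angular": [0, 0, 0], "hand": 1},
  ],
)

```text
time_s: 17.15
position: [0.5365, 0.3706, 0.1403]
ee_rot: [-0.549, 2.743, 0.098]
ft_force: [0.4, 0.6, -3.2]
width: 0.0091
finger_force: 58.7
```

```bash
sed -i 's/o\["width"\].round(4)/round(float(o["width"]),4)/; s/o\["finger_force"\].round(1)/round(float(o["finger_force"]),1)/' plan.py; python3 - <<'E'
from plan import *
M3=barpose("side",*np.load("M3.npy")); gb=inbar(M3,tool3(M3,20,0,x=-.0085))
tp,b,gb=grip_state(gb); print(gb[0].round(4))
fu=place((F[0]+[0,0,.10],F[1]),gb); n=6; w=cpath(tp,fu,n)
deltas([(f"w{i}",a) for i,a in enumerate(w)])
for a in w: bb=rel(gb,a); print("tcp",a[0].round(3),"bar low z",(bb[0]+bb[1].apply(CORN))[:,2].min().round(3), "bar c",bb[0].round(3))
E
```

```text
w 0.0091 f 58.7 [ 0.4  0.6 -3.2] [0.5365 0.3706 0.1403]
n 24767 d mm [-0.4  1.5 -0.3] in bar axes [ 0.3 -0.2  1.6] rot(bar) deg [-0.1 -0.  -0. ] med mm 0.25
[ 0.0372 -0.0105  0.0034]
now [0.5375 0.3711 0.1421]
w0 travel [22.4, -60.2, -17.8] ang [0.268, 0.115, 0.022] | 67mm 17deg q [ 0.65  0.35  1.66 -0.37  1.01 -1.07] 3e-23
w1 travel [20.5, -63.2, -0.1] ang [0.268, 0.113, 0.022] | 66mm 17deg q [ 0.69  0.42  1.59 -0.55  1.26 -0.92] 5e-23
w2 travel [18.1, -61.0, 18.8] ang [0.268, 0.113, 0.023] | 66mm 17deg q [ 0.7   0.52  1.55 -0.69  1.48 -0.83] 2e-19
w3 travel [13.6, -53.9, 36.2] ang [0.268, 0.112, 0.022] | 66mm 17deg q [ 0.67  0.64  1.54 -0.82  1.66 -0.76] 1e-30
w4 travel [7.7, -42.6, 50.4] ang [0.268, 0.113, 0.023] | 66mm 17deg q [ 0.61  0.76  1.54 -0.94  1.81 -0.68] 2e-26
w5 travel [0.6, -27.7, 60.3] ang [0.268, 0.113, 0.022] | 66mm 17deg q [ 0.51  0.9   1.55 -1.06  1.96 -0.59] 1e-22
tcp [0.536 0.305 0.151] bar low z 0.152 bar c [0.527 0.309 0.189]
tcp [0.535 0.24  0.162] bar low z 0.143 bar c [0.528 0.254 0.197]
tcp [0.534 0.174 0.172] bar low z 0.137 bar c [0.529 0.198 0.203]
tcp [0.533 0.109 0.183] bar low z 0.131 bar c [0.532 0.14  0.206]
tcp [0.532 0.043 0.194] bar low z 0.123 bar c [0.535 0.079 0.207]
tcp [ 0.531 -0.022  0.205] bar low z 0.118 bar c [0.538 0.016 0.208]
```

>>> play_rows(
  moves=[
    {"travel": [11, -30, -9], "angular": [0.134, 0.057, 0.011], "hand": 1},
    {"travel": [22.4, -60.2, -17.8], "angular": [0.268, 0.115, 0.022], "hand": 1},
  ],
)

```text
time_s: 17.45
position: [0.5328, 0.3019, 0.1459]
ee_rot: [-0.46, 2.814, -0.311]
ft_force: [-0.9, 0.8, -4.2]
width: 0.009
finger_force: 59.0
```

>>> play_rows(
  moves=[
    {"travel": [10, -32, 0], "angular": [0.134, 0.057, 0.011], "hand": 1},
    {"travel": [20.5, -63.2, 0], "angular": [0.268, 0.113, 0.022], "hand": 1},
  ],
)

```text
time_s: 17.7
position: [0.5323, 0.2375, 0.1567]
ee_rot: [-0.363, 2.824, -0.717]
ft_force: [0.7, 0.7, -3.5]
width: 0.0092
finger_force: 59.0
```

>>> play_rows(
  moves=[
    {"travel": [9, -30, 9], "angular": [0.134, 0.057, 0.011], "hand": 1},
    {"travel": [18, -61, 19], "angular": [0.268, 0.113, 0.023], "hand": 1},
  ],
)

```text
time_s: 17.95
position: [0.5318, 0.1727, 0.1672]
ee_rot: [-0.252, 2.777, -1.126]
ft_force: [0.1, -0.3, -4.1]
width: 0.0089
finger_force: 59.1
```

>>> play_rows(
  moves=[
    {"travel": [7, -27, 18], "angular": [0.134, 0.057, 0.011], "hand": 1},
    {"travel": [13.6, -54, 36], "angular": [0.268, 0.112, 0.022], "hand": 1},
  ],
)

```text
time_s: 18.2
position: [0.5312, 0.1075, 0.1779]
ee_rot: [-0.133, 2.671, -1.529]
ft_force: [0.2, 0.0, -3.1]
width: 0.0091
finger_force: 59.2
```

>>> play_rows(
  moves=[
    {"travel": [4, -21, 25], "angular": [0.134, 0.057, 0.011], "hand": 1},
    {"travel": [7.7, -42.6, 50.4], "angular": [0.268, 0.113, 0.023], "hand": 1},
  ],
)

```text
time_s: 18.45
position: [0.5306, 0.042, 0.1886]
ee_rot: [0.003, -2.482, 1.903]
ft_force: [0.4, -0.5, -3.7]
width: 0.0089
finger_force: 59.3
```

>>> play_rows(
  moves=[
    {"travel": [0, -14, 30], "angular": [0.134, 0.057, 0.011], "hand": 1},
    {"travel": [0.6, -27.7, 60.3], "angular": [0.268, 0.113, 0.022], "hand": 1},
    {"travel": [0.6, -27.7, 60.3], "angular": [0.268, 0.113, 0.022], "hand": 1},
    {"travel": [0.6, -27.7, 60.3], "angular": [0.268, 0.113, 0.022], "hand": 1},
  ],
)

```text
time_s: 18.95
position: [0.5296, -0.0234, 0.2]
ee_rot: [-0.125, -2.153, 2.159]
ft_force: [-0.3, -1.0, -2.8]
width: 0.0094
finger_force: 59.7
```

```bash
cat >> plan.py <<'E'
def see_stand():
    env.get_obs(); c=cal("wrist"); im,d=env.snapshot("wrist"); P,C=cloud("wrist",im,d,c)
    cv2.imwrite("pics/last_wrist.png",im[:,:,::-1])
    S_=P[(np.hypot(P[:,0]-.538,P[:,1]-.0156)<.11)&(P[:,2]>.004)&(P[:,2]<.08)&~yellow(C)]
    for fz in(0,1): print("stand",fit(S_,sd_stand,[.538,.0156,1.10],fz,.001))
E
python3 - <<'E'
from plan import *
tp,b,gb=grip_state(loadgb()); print(gb[0].round(4)); see_stand()
deltas([("fu",place((F[0]+[0,0,.10],F[1]),gb))]); print(b[0].round(4),b[1].as_matrix().round(3).tolist())
E
```

```text
w 0.0094 f 59.7 [-0.3 -1.  -2.8] [ 0.5296 -0.0234  0.2   ]
n 24110 d mm [-0.2  1.4  0.9] in bar axes [-1.2  0.8 -0.9] rot(bar) deg [0. 0. 0.] med mm 0.25
[ 0.0384 -0.0114  0.0043]
stand (array([0.53757219, 0.01770675, 1.08651948]), np.float64(0.000487836822888172), 1106)
stand (array([ 5.37390329e-01,  1.76358755e-02,  1.08767015e+00, -2.86766188e-04]), np.float64(0.0004831946035557948), 1106)
now [ 0.5298 -0.0225  0.2014]
fu travel [-1.3, -2.2, 1.1] ang [-0.002, 0.001, 0.003] | 3mm 0deg q [ 0.51  0.9   1.55 -1.06  1.95 -0.59] 1e-22
[0.5369 0.016  0.2042] [[-0.453, -0.891, -0.006], [-0.891, 0.453, -0.002], [0.005, 0.005, -1.0]]
```

View pics/last_wrist.png

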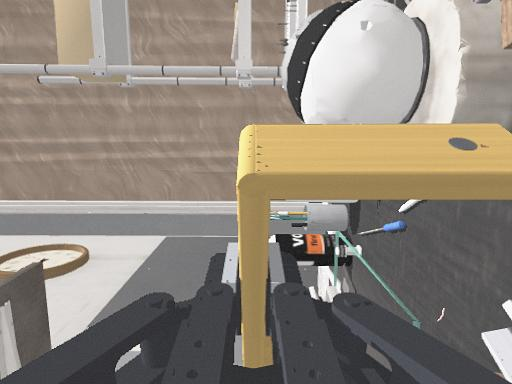

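```bash
sed -i 's/F=barpose([^)]*)/F=barpose("final",.5375,.0172,1.089)/' plan.py; python3 - <<'E'
from plan import *
deltas([("f30",place((F[0]+[0,0,.03],F[1]),loadgb())),("f0",place(F,loadgb()))])
E
```

```text
now [ 0.5298 -0.0225  0.2014]
f30 travel [-0.1, 67.8, -0.6] ang [-0.002, 0.013, 0.003] | 68mm 1deg q [ 0.51  1.    1.54 -1.02  1.91 -0.5 ] 2e-25
f0 travel [-0.0, 30.0, 0.0] ang [0.0, -0.0, 0.0] | 30mm 0deg q [ 0.51  1.05  1.53 -1.01  1.89 -0.47] 2e-26
```

>>> play_rows(
  moves=[
    {"travel": [0, 25, -0.6], "angular": [-0.002, 0.013, 0.003], "hand": 1},
    {"travel": [0, 50, -0.6], "angular": [-0.002, 0.013, 0.003], "hand": 1},
    {"travel": [0, 66, -0.6], "angular": [-0.002, 0.013, 0.003], "hand": 1},
    {"travel": [0, 66, -0.6], "angular": [-0.002, 0.013, 0.003], "hand": 1},
    {"travel": [0, 66, -0.6], "angular": [-0.002, 0.013, 0.003], "hand": 1},
  ],
)

```text
time_s: 19.68
position: [0.5295, -0.0227, 0.136]
ee_rot: [-0.145, -2.149, 2.154]
ft_force: [-0.4, 0.8, -3.5]
width: 0.0091
finger_force: 59.6
```

```bash
python3 - <<'E'
from plan import *
tp,b,gb=grip_state(loadgb()); print(gb[0].round(4),b[0].round(4),b[1].as_matrix().round(3).tolist()); see_stand()
deltas([("f30",place((F[0]+[0,0,.03],F[1]),gb)),("f0",place(F,gb))])
guess=b
see_bar(guess,("top","scene"))
im,d=env.snapshot("scene"); P,C=cloud("scene",im,d); S_=P[(np.hypot(P[:,0]-.538,P[:,1]-.0156)<.11)&(P[:,2]>.004)&(P[:,2]<.08)&~yellow(C)]; S_=S_[S_[:,2]<.066]
print("scene stand",fit(S_,sd_stand,[.538,.0156,1.10],0,.001))
u,v=proj("scene",[[.538,.0156,.06]])[0].astype(int); cv2.imwrite("pics/sc.png",cv2.resize(im[max(v-75,0):v+75,u-100:u+100,::-1],None,fx=4,fy=4,interpolation=cv2.INTER_CUBIC))
E
```

```text
w 0.0091 f 59.6 [-0.4  0.8 -3.5] [ 0.5295 -0.0227  0.136 ]
n 24072 d mm [0.  0.  0.4] in bar axes [-0.   0.  -0.4] rot(bar) deg [0. 0. 0.] med mm 0.25
[ 0.0384 -0.0114  0.0047] [0.5373 0.0165 0.1406] [[-0.465, -0.886, -0.001], [-0.886, 0.465, -0.003], [0.003, -0.0, -1.0]]
stand (array([0.53776136, 0.01799101, 1.10150978]), np.float64(0.000514389387747614), 7958)
stand (array([5.37785497e-01, 1.80359217e-02, 1.10156599e+00, 1.54950573e-04]), np.float64(0.0005403955679259649), 7958)
now [ 0.5296 -0.0228  0.1361]
f30 travel [-0.1, 2.9, -0.8] ang [-0.002, -0.002, -0.0] | 3mm 0deg q [ 0.51  1.01  1.54 -1.02  1.91 -0.5 ] 2e-25
f0 travel [0.0, 30.0, 0.0] ang [0.0, 0.0, -0.0] | 30mm 0deg q [ 0.51  1.05  1.53 -1.01  1.89 -0.47] 2e-26
n 579 d mm [ 1.6 -1.1  1.2] in bar axes [ 0.2 -1.9 -1.2] rot(bar) deg [-0.1  0.5 -0.1] med mm 1.08
n 254 d mm [1.2 0.7 3. ] in bar axes [-1.1 -0.8 -3. ] rot(bar) deg [ 0.1 -1.1 -1.6] med mm 1.14
n 833 d mm [ 1.1 -0.5  1.3] in bar axes [-0.1 -1.2 -1.3] rot(bar) deg [-0.1  0.1  0. ] med mm 1.15
scene stand (array([0.53767929, 0.01606619, 1.10065688]), np.float64(0.0013131093951075697), 606)
```

View pics/sc.png

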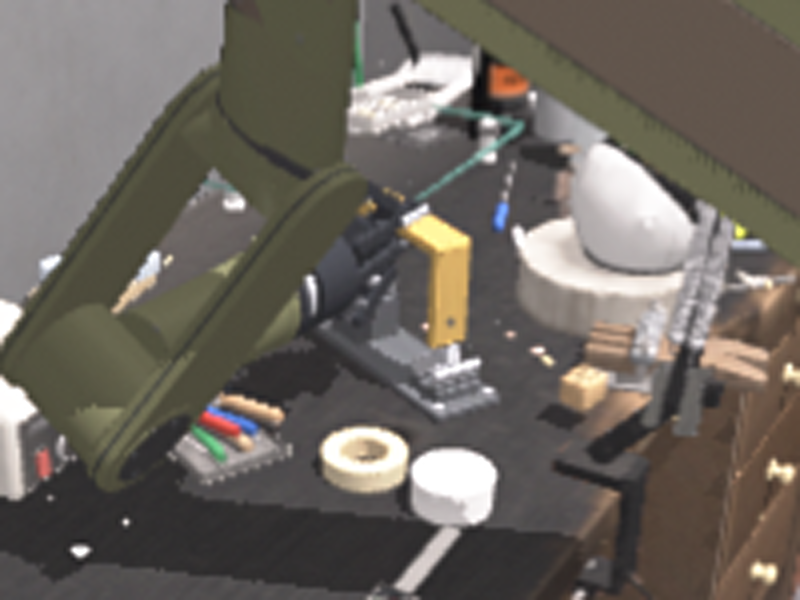

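```bash
sed -i 's/F=barpose([^)]*)/F=barpose("final",.5374,.0170,1.099)/' plan.py; python3 - <<'E'
from plan import *
im,d=env.snapshot("scene"); P,C=cloud("scene",im,d); q,_=ik(*[(o["position"],R.from_rotvec(o["ee_rot"])) for o in [env.get_obs()]][0],[env.get_obs()["q"]]); W=chain(q,PK)[2][2]; print("wrist",W.round(3))
hsv=cv2.cvtColor(C[None],cv2.COLOR_RGB2HSV)[0]; ol=(hsv[:,0]>25)&(hsv[:,0]<50)&(hsv[:,1]>60)
m=ol&(np.linalg.norm(P-W,axis=1)<.16)&(P[:,2]>.02); A=P[m]; print(len(A),"olive min",A.min(0).round(3),"max",A.max(0).round(3)); print("z pct",np.percentile(A[:,2],[.5,1,2,5]).round(3)); print("max x pct",np.percentile(A[A[:,2]<.14][:,0],[95,99]).round(3))
top=np.load("topd.npy"); P2,_=cloud("top",np.zeros((384,512,3),np.uint8),top); b=P2[(P2[:,0]>.6)&(P2[:,0]<.86)&(P2[:,1]>.15)&(P2[:,1]<.48)&(P2[:,2]>.06)&(P2[:,2]<.15)]; print("box pct",np.percentile(b,[1,50,99],axis=0).round(3))
tp=(env.get_obs()["position"],R.from_rotvec(env.get_obs()["ee_rot"])); gb=loadgb()
deltas([("f12",place((F[0]+[0,0,.012],F[1]),gb)),("f0",place(F,gb))])
E
```

```text
wrist [0.583 0.371 0.135]
719 olive min [0.464 0.219 0.093] max [0.635 0.423 0.293]
z pct [0.105 0.11  0.113 0.124]
max x pct [0.598 0.608]
box pct [[0.669 0.216 0.067]
 [0.745 0.288 0.08 ]
 [0.827 0.361 0.086]]
now [ 0.5295 -0.0229  0.136 ]
f12 travel [-0.5, 20.7, -0.6] ang [-0.002, -0.012, -0.0] | 21mm 1deg q [ 0.51  1.03  1.54 -1.02  1.89 -0.48] 1e-25
f0 travel [0.0, 12.0, -0.0] ang [0.0, 0.0, -0.0] | 12mm 0deg q [ 0.51  1.05  1.54 -1.01  1.89 -0.46] 4e-26
```

>>> play_rows(
  moves=[
    {"travel": [-0.5, 7, -0.6], "angular": [-0.002, -0.012, 0], "hand": 1},
    {"travel": [-0.5, 14, -0.6], "angular": [-0.002, -0.012, 0], "hand": 1},
    {"travel": [-0.5, 20.7, -0.6], "angular": [-0.002, -0.012, 0], "hand": 1},
    {"travel": [-0.5, 20.7, -0.6], "angular": [-0.002, -0.012, 0], "hand": 1},
  ],
)

```text
time_s: 20.48
position: [0.5299, -0.0225, 0.114]
ee_rot: [-0.131, -2.157, 2.158]
ft_force: [-0.7, -0.4, -2.7]
width: 0.0092
finger_force: 59.7
```

```bash
python3 - <<'E'
from plan import *
tp,b,gb=grip_state(loadgb()); print(b[0].round(4),b[1].as_matrix().round(3).tolist()); see_stand()
deltas([("f0",place(F,gb))])
E
```

```text
w 0.0092 f 59.7 [-0.7 -0.4 -2.7] [ 0.5299 -0.0225  0.114 ]
n 24061 d mm [ 0.  0. -0.] in bar axes [-0. -0.  0.] rot(bar) deg [-0. -0. -0.] med mm 0.25
[0.5372 0.0169 0.1187] [[-0.454, -0.891, -0.002], [-0.891, 0.454, -0.0], [0.001, 0.002, -1.0]]
stand (array([0.54417455, 0.02405592, 0.86703181]), np.float64(0.0015730978523822471), 18774)
stand (array([0.54580824, 0.02136346, 0.76729673, 0.00940876]), np.float64(0.0024293815933308597), 18774)
now [ 0.53   -0.0224  0.1147]
f0 travel [-0.0, 11.4, -0.0] ang [-0.0, 0.001, 0.001] | 11mm 0deg q [ 0.51  1.05  1.54 -1.01  1.89 -0.46] 4e-26
```

>>> play_rows(
  moves=[
    {"travel": [0, 3, 0], "angular": [0, 0, 0], "hand": 1},
    {"travel": [0, 6, 0], "angular": [0, 0, 0], "hand": 1},
    {"travel": [0, 8, 0], "angular": [0, 0, 0], "hand": 1},
    {"travel": [0, 8, 0], "angular": [0, 0, 0], "hand": 1},
    {"travel": [0, 8, 0], "angular": [0, 0, 0], "hand": 1},
  ],
)

```text
time_s: 21.2
position: [0.53, -0.0224, 0.1069]
ee_rot: [-0.132, -2.158, 2.158]
ft_force: [0.3, -0.2, -2.7]
width: 0.009
finger_force: 59.7
```

>>> play_rows(
  moves=[
    {"travel": [0, 1.5, 0], "angular": [0, 0, 0], "hand": 1},
    {"travel": [0, 1.5, 0], "angular": [0, 0, 0], "hand": 1},
  ],
)

```text
time_s: 21.45
position: [0.53, -0.0224, 0.1052]
ee_rot: [-0.132, -2.158, 2.158]
ft_force: [1.0, 0.5, -2.5]
width: 0.009
finger_force: 59.7
```

```bash
python3 - <<'E'
from plan import *
tp,b,gb=grip_state(loadgb(),save=False); print(b[0].round(4),b[1].as_matrix().round(3).tolist(),gb[0],loadgb()[0])
deltas([("f0",place(F,loadgb()))])
E
```

```text
w 0.009 f 59.7 [ 1.   0.5 -2.5] [ 0.53   -0.0224  0.1052]
n 24024 d mm [-0. -0.  0.] in bar axes [ 0. -0. -0.] rot(bar) deg [ 0. -0.  0.] med mm 0.25
[0.5373 0.0169 0.11  ] [[-0.454, -0.891, -0.0], [-0.891, 0.454, 0.001], [-0.0, 0.001, -1.0]] [ 0.03837859 -0.01135727  0.00468837] [ 0.03842856 -0.01134949  0.00469321]
now [ 0.53   -0.0224  0.1053]
f0 travel [-0.0, 2.0, -0.0] ang [0.0, 0.001, 0.001] | 2mm 0deg q [ 0.51  1.05  1.54 -1.01  1.89 -0.46] 4e-26
```

No side contact so far; going on to the floor in small steps.

>>> play_rows(
  moves=[
    {"travel": [0, 1.5, 0], "angular": [0, 0, 0], "hand": 1},
    {"travel": [0, 1.5, 0], "angular": [0, 0, 0], "hand": 1},
  ],
)

```text
time_s: 21.75
position: [0.53, -0.0224, 0.1037]
ee_rot: [-0.132, -2.158, 2.158]
ft_force: [-0.2, -0.4, -3.1]
width: 0.0093
finger_force: 59.7
```

>>> play_rows(
  moves=[
    {"travel": [0, 0.7, 0], "angular": [0, 0, 0], "hand": 1},
    {"travel": [0, 0.7, 0], "angular": [0, 0, 0], "hand": 1},
  ],
)

```text
time_s: 22.0
position: [0.53, -0.0224, 0.1031]
ee_rot: [-0.132, -2.158, 2.158]
ft_force: [-0.3, -0.4, -2.9]
width: 0.0088
finger_force: 59.7
```

```bash
python3 - <<'E'
from plan import *
tp,b,gb=grip_state(loadgb(),save=False); print(b[0].round(4),b[1].as_matrix().round(3).tolist())
E
```

```text
w 0.0088 f 59.7 [-0.3 -0.4 -2.9] [ 0.53   -0.0224  0.1031]
n 23896 d mm [ 0.  -0.   0.3] in bar axes [ 0.  -0.  -0.3] rot(bar) deg [ 0. -0.  0.] med mm 0.25
[0.5373 0.017  0.1081] [[-0.454, -0.891, -0.0], [-0.891, 0.454, 0.0], [-0.0, 0.0, -1.0]]
```

>>> play_rows(
  moves=[
    {"travel": [0, 0.6, 0], "angular": [0, 0, 0], "hand": 1},
    {"travel": [0, 0.6, 0], "angular": [0, 0, 0], "hand": 1},
  ],
)

```text
time_s: 22.3
position: [0.53, -0.0224, 0.1032]
ee_rot: [-0.133, -2.157, 2.159]
ft_force: [1.1, 0.7, 0.5]
width: 0.0089
finger_force: 59.7
```

>>> play_rows(
  moves=[
    {"travel": [0, 0.5, 0], "angular": [0, 0, 0], "hand": 1},
    {"travel": [0, 0.5, 0], "angular": [0, 0, 0], "hand": 1},
  ],
)

```text
time_s: 22.55
position: [0.53, -0.0224, 0.1031]
ee_rot: [-0.133, -2.156, 2.16]
ft_force: [-0.1, 0.3, 4.5]
width: 0.0091
finger_force: 59.8
```

>>> play_rows(
  moves=[
    {"travel": [0, -0.6, 0], "angular": [0, 0, 0], "hand": 0.8},
    {"travel": [0, -0.6, 0], "angular": [0, 0, 0], "hand": 0.5},
    {"travel": [0, -0.6, 0], "angular": [0, 0, 0], "hand": 0.2},
    {"travel": [0, -0.6, 0], "angular": [0, 0, 0], "hand": 0},
    {"travel": [0, -0.6, 0], "angular": [0, 0, 0], "hand": 0},
  ],
)

```text
time_s: 23.18
position: [0.53, -0.0224, 0.1024]
ee_rot: [-0.132, -2.158, 2.158]
ft_force: [-0.5, 0.7, 1.1]
width: 0.0429
finger_force: 0.0
```

```bash
python3 - <<'E'
from plan import *
o=env.get_obs(); c=cal("wrist"); tp,b,gb=grip_state(loadgb(),save=False); print(b[0].round(4),b[1].as_matrix().round(3).tolist())
up=R.from_rotvec(o["ee_rot"]).inv().apply([0,0,1]); print("up in tool",up.round(3))
E
```

```text
w 0.0429 f 0.0 [-0.5  0.7  1.1] [ 0.53   -0.0224  0.1024]
n 25842 d mm [0.  0.  0.9] in bar axes [-0.  -0.  -0.9] rot(bar) deg [ 0. -0.  0.] med mm 0.26
[0.5373 0.017  0.108 ] [[-0.454, -0.891, -0.0], [-0.891, 0.454, 0.001], [-0.001, 0.001, -1.0]]
up in tool [ 0.001 -1.    -0.   ]
```

>>> play_rows(
  moves=[
    {"travel": [0, 0, -15], "angular": [0, 0, 0], "hand": 0},
    {"travel": [0, 0, -45], "angular": [0, 0, 0], "hand": 0},
    {"travel": [0, 0, -85], "angular": [0, 0, 0], "hand": 0},
    {"travel": [0, 0, -110], "angular": [0, 0, 0], "hand": 0},
    {"travel": [0, -50, -110], "angular": [0, 0, 0], "hand": 0},
  ],
)

```text
time_s: 23.85
position: [0.5434, 0.0894, 0.1488]
ee_rot: [-0.123, -2.155, 2.159]
ft_force: [-0.9, -0.2, 0.7]
width: 0.0424
finger_force: 0.0
```

>>> play_rows(
  moves=[
    {"travel": [0, -60, -10], "angular": [-0.15, 0, 0], "hand": 0},
    {"travel": [0, -90, -20], "angular": [-0.3, 0, 0], "hand": 0},
    {"travel": [0, -110, -30], "angular": [-0.45, 0, 0], "hand": 0},
    {"travel": [0, -110, -30], "angular": [-0.45, 0, 0], "hand": 0},
    {"travel": [0, -110, -30], "angular": [-0.45, 0, 0], "hand": 0},
  ],
)

```text
time_s: 24.48
position: [0.5468, 0.1169, 0.2626]
ee_rot: [-0.159, -2.602, 1.633]
ft_force: [0.3, -0.2, -1.4]
width: 0.0425
finger_force: 0.0
```

```bash
python3 - <<'E'
from plan import *
o=env.get_obs(); t=R.from_rotvec(o["ee_rot"]).apply([0,0,1]); print("tool dir",t.round(2),o["position"])
b=see_bar(F,("wrist","top","scene")); print(b[0].round(4),b[1].as_matrix().round(3).tolist())
see_stand()
for n in("top","scene"):
    im,d=env.snapshot(n); P,C=cloud(n,im,d); S_=P[(np.hypot(P[:,0]-.538,P[:,1]-.0156)<.11)&(P[:,2]>.004)&(P[:,2]<.066)&~yellow(C)]
    print(n,len(S_),fit(S_,sd_stand,[.538,.0165,1.10],0,.001))
E
```

```text
tool dir [-0.11 -0.89 -0.43] [0.54678866 0.116882   0.26260663]
n 2825 d mm [ 0.3  0.  -0.5] in bar axes [-0.2 -0.2  0.5] rot(bar) deg [-0.5  0.3 -0. ] med mm 0.28
n 667 d mm [ 1.5 -0.8  0.7] in bar axes [ 0.1 -1.7 -0.7] rot(bar) deg [ 0.2  0.8 -0.4] med mm 1.24
n 325 d mm [ 0.9 -0.   1.6] in bar axes [-0.4 -0.8 -1.6] rot(bar) deg [-0.   0.9  0.2] med mm 1.11
n 3817 d mm [0.2 0.  0.7] in bar axes [-0.1 -0.2 -0.7] rot(bar) deg [-0.3  0.3 -0. ] med mm 0.37
[0.5376 0.017  0.1087] [[-0.454, -0.891, -0.007], [-0.891, 0.454, -0.002], [0.005, 0.006, -1.0]]
stand (array([0.53726093, 0.01581697, 1.09888677]), np.float64(0.0005661971969115609), 9656)
stand (array([ 5.37251734e-01,  1.58414855e-02,  1.09879709e+00, -2.12162561e-04]), np.float64(0.0005422331656313823), 9656)
top 1119 (array([0.53858439, 0.01485729, 1.11504837]), np.float64(0.0018811497679373998), 1119)
scene 713 (array([0.53833917, 0.01567299, 1.10397344]), np.float64(0.0014633973522911632), 713)
```

View pics/last_wrist.png

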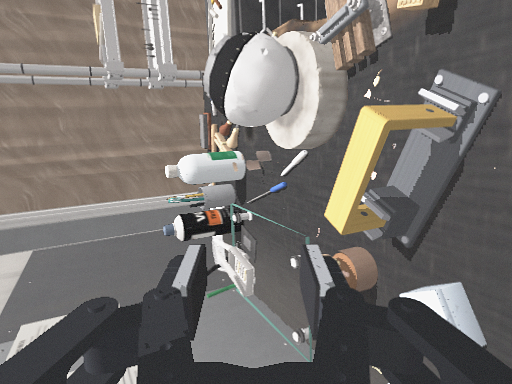

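```bash
python3 -c "
from station import env
o=env.get_obs(); print(o['time_s'],abs(o['joint_vel']).max()); print(env.job_done())"
```

```text
24.775 0.008424353397750066
the job is handed in; nothing more can be done
None
```

The bar is standing by itself in the stand with the long leg in the low notch. Its back is level to about half a degree, and it is centred to about 1.3 mm along the notches. I laid it on its side, let go, and took it afresh by the back; the first try slipped off and nudged it about 12 mm on the bench. I handed it in at about 25 s; I saw no sign of the other things being disturbed but did not measure them again.

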